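Fetch the tube rack from behind the reagent bottles

TASK

The row of tube racks in the metal holder has a gap, and the missing rack stands in the white spill tray behind two tall bottles. First move both bottles to the empty steel side tray, then fetch the rack and set it squarely down in the gap without disturbing the two racks beside it, and then stand each bottle upright back on the very spot it came from. Set everything down gently, tip nothing over, and leave the small jar in the spill tray where it is.

Things in the scene. Friction and masses are not known exactly. Their poses are not given: they have to be found in the camera images.
- necked_bottle: Amber round bottle with sloping shoulders, narrow neck and small black cap; 56 mm diameter up to 83 mm, neck 28 mm diameter, cap 32 mm diameter from 110 to 140 mm above its underside (its top), about 0.22 kg, loose. Origin: centre of its underside, z up. It starts on one of two ring marks on the spill tray, 32 mm to -x of the tray's centre and 34 mm to either side (which side varies).
- wide_bottle: White straight round bottle with a broad blue screw cap; 54 mm diameter up to 83 mm, cap 44 mm diameter from 90 to 125 mm above its underside (total height 125 mm), about 0.20 kg, loose. Origin: centre of its underside, z up. At the start it stands on the other ring mark, 68 mm beside the amber bottle; the two stand about 11 mm apart.
- rack: The rack to fetch: yellow block 54 mm along its x, 44 mm along its y, 40 mm high, white tube caps on top up to 46 mm; 0.09 kg, loose; same after a half turn. Origin: centre of its underside. It starts in the spill tray on the far (+x) side of the bottles, about 10 mm from them, its 54 mm length roughly along the tray's y. Grip it across the 54 mm: in the holder its other sides face the neighbours.
- spill_tray: White spill tray, fixed to the bench, 150 mm (its x) by 220 mm (its y), floor 4 mm thick, rim 12 mm high and 5 mm thick. Origin: centre of its underside; x points roughly away from the robot. It may be at the middle, left or right of the bench.
- side_tray: Empty steel side tray, fixed, 120 mm (its x) by 200 mm (its y), floor 4 mm thick, rim 12 mm high and 5 mm thick; there is room for both bottles side by side along its y. Origin: centre of its underside.
- rack_holder: Aluminium rack holder, fixed: a low tray 86 mm (its x) by 172 mm (its y), floor 4 mm thick, rim 10 mm high and 5 mm thick. Origin: centre of its underside, which is also the centre of the gap for the missing rack; a grey rectangle on the floor shows the place. In the gap the rack's 54 mm length lies along the holder's x, and its underside rests on the floor.
- left_rack: Tube rack like the one to fetch, loose in the holder, centred 50 mm to the +y side of the gap's centre. Origin: centre of its underside. The free gap between the two neighbours is 56 mm wide. Leave it where it is.
- right_rack: Tube rack like the one to fetch, loose in the holder, centred 50 mm to the -y side of the gap's centre. Origin: centre of its underside. Leave it where it is.
- small_jar: Small glass jar with a white lid, 33 mm diameter, 42 mm high, loose, in the far +y corner of the spill tray, 86 mm to the +y side of the tray's centre line. Origin: centre of its underside. Leave it where it is.

How it is judged:
By the outcome, as a careful person would: the job done as asked, in the order asked, and still so for the second after the job is handed in, with the robot touching nothing.
It also fails if it takes over 115 s, if anything falls off the work surface, if the arm or the gripper's body presses on something with over 40 N, if the wrist force passes 120 N, or if a joint passes its speed limit or range.

ROBOT

A 6-joint arm with a two-finger parallel gripper is mounted at the origin on the work surface. World frame = base frame: x ahead of the robot, y to its left, z up, the work surface at z = 0. Lengths are in mm, angles in rad, forces in N, time in s.
With the tool pointing down it reaches from about 425 to 1125 mm from the base axis. Payload 14.9 kg.
Tool frame: the origin (TCP) lies midway between the tips of the shut fingers; the grasp point (between the pads) lies 19 mm behind it (robot.grasp_offset is the distance from the TCP to the grasp point, in mm); z points along the fingers, x is the direction in which the jaws open and shut, and the axes are right-handed (so a half turn about z gives the same grasp; the last joint's range is limited). The gripper opens to 91 mm and grips with 3 to 60 N. Pads are 32 mm wide; open, the fingers measure 118 mm over their backs; the gripper's body (76 mm by 178 mm) begins 60 mm behind the grasp point.
Start: joints at [-1.211, 0.379, 1.734, -0, 1.028, -0.033], TCP at [267.941, -646.704, 213.932] pointing down, gripper open.
Joint ranges: [-2.77, 2.77], [-0.74, 2.19], [0, 2.66], [-1.06, 4.2], [0.31, 2.87], [-3.08, 3.08]. Speed limits (rad/s): [1.89, 1.89, 2.39, 3.14, 3.14, 3.14].

INTERFACE

Orientations are given as a unit quaternion [w, x, y, z].
In Python, from bench import robot, eyes, order gives the robot as it stands. The module is installed in compiled form; this text tells all that it offers.
- The arm moves only by the tool servo_tool, never from a script. Its argument "targets" is a list of rows, each a list of 5 numbers: the finger opening in cm, from 0 to 9.12, then the shift along the tool's x, y, z in cm, then the turn about the tool's z in degrees. A call has 1 to 5 rows; each row shifts and turns the pose as measured when the row begins, along the tool's axes as they then stand; what a row does not reach is not made up. A row lasts 1/12 s, in which the tool goes at most 41.7 mm and 7.16 degrees, less where a joint would pass 70% of its speed; a pose out of reach is approached as far as the arm can. A call is refused whole if a number of a shift passes 4.17 or a number of a turn 7.16, either way. A call with a gripper value outside its range is refused whole. The fingers move at their own pace and stop on an object; "grip_force" is the grip in N (left out, the last holds). Time passes only in rows, so rows that do not move let the fingers close. It gives the time, the measured TCP pose, the force and the opening at its end, in the units of the state.
- robot.get_obs(): the state, without advancing time (a new reading comes with each control period).
- eyes.read_camera(name): name is "scene" or "top"; returns (picture, depth): 480x640x3 uint8, red, green, blue; 480x640 float32, mm along the optical axis (not along the pixel's ray), 0 where there is no reading.
- eyes.calibration(name): a dict with "intrinsics" (3x3 intrinsics, pixels), "world_to_cam" (4x4, takes a point from world to camera coordinates). Camera axes: x right, y down, z forward; pixel columns grow to the right and rows downward; lengths in mm; the calibration is good to about 2 mm. A picture is of the moment at which its call begins. calibration takes no time and is no camera call.
- order.sign_off(): hands the job in, once; it reports no verdict.
Trained networks look in the newest picture that a camera, given by its name, has taken for a name from the list of things; names that differ only in an ending like _2 or _b are one class to them, and where a whole thing is asked for, a point or a joint stands for the part that bears it (a point fixed in the world has none). Each returns a list of dicts, best first, with "score" (0 to 1); they miss things now and then, are a little off and sometimes report something else, mostly with a low value. They report only what shows in the picture. A call takes as long as a camera call.
- eyes.masks_of(camera, thing): "pixels" (480x640 bool, what is visible of it) and "extent" ([left, top, right, bottom] in pixels, round what is visible of it).
The state is a dict: "time": time; "qpos": joint angles; "joint_velocities": joint speeds; "joint_torque": joint torques, N m; "ee_pos": TCP position; "orientation": TCP orientation; "contact_force": force on the tool from outside, world axes, zero at the start; "wrist_torque": the same for the moment, N m; "opening": finger opening in mm.
Only numpy, scipy, OpenCV 4.12 (cv2) and the standard library are available. Lean on these libraries where they do the work, as an engineer would, in place of code of your own. Each camera call takes 0.05 s, during which the arm holds its last target.

## Working session

There is one attempt and no reset: what is moved stays moved. The work goes in short steps, Python scripts to look and compute and a tool call to move; the robot and the scene stay as the last step left them, time stands still between calls to the robot, and variables do not carry over. Pictures are saved under pics/ and viewed, and the job is handed in when it is done.

Besides the shell and the picture viewer there is one more tool, called in YAML: its name, and indented under it one key for each argument. servo_tool: Moves the arm, as the interface text tells. Its arguments: {"type":"object","properties":{"targets":{"type":"array"},"grip_force":{"type":"number"}},"required":["targets"]}

```bash
mkdir -p pics; cat > h.py <<'E'
import numpy as np, cv2
from bench import robot, eyes, order
def snap(cam,fn):
    p,d=eyes.read_camera(cam); cv2.imwrite('pics/'+fn,cv2.cvtColor(p,cv2.COLOR_RGB2BGR)); return p,d
def world(cam,mask,d):
    c=eyes.calibration(cam);K=np.array(c['intrinsics']);T=np.linalg.inv(np.array(c['world_to_cam']))
    v,u=np.nonzero(mask&(d>0)); z=d[v,u]
    P=np.stack([(u-K[0,2])*z/K[0,0],(v-K[1,2])*z/K[1,1],z,np.ones_like(z)])
    return (T@P)[:3].T
def st():
    o=robot.get_obs(); print({k:np.round(o[k],3).tolist() for k in ['time','qpos','ee_pos','orientation','contact_force','opening']}); return o
E
python3 - <<'E'
from h import *
st()
for c in ['scene','top']:
    p,d=snap(c,c+'0.png'); np.save(c+'0.npy',d)
    k=eyes.calibration(c); print(c,np.linalg.inv(k['world_to_cam']).round(2).tolist(),np.array(k['intrinsics']).round(1).tolist())
E
```

```text
{'time': 0.0, 'qpos': [-1.211, 0.379, 1.735, 0.0, 1.029, -0.033], 'ee_pos': [267.79, -646.305, 213.276], 'orientation': [-0.0, 0.831, -0.556, -0.0], 'contact_force': [0.082, 0.406, -0.478], 'opening': 91.298}
scene [[-0.83, 0.41, -0.38, 919.84], [0.56, 0.62, -0.56, 582.6], [0.0, -0.67, -0.74, 767.72], [0.0, 0.0, 0.0, 1.0]] [[576.1, 0.0, 313.1], [0.0, 576.1, 236.4], [0.0, 0.0, 1.0]]
top [[0.14, -0.97, 0.2, 365.99], [-0.99, -0.14, 0.03, 0.21], [0.0, -0.2, -0.98, 873.27], [0.0, 0.0, 0.0, 1.0]] [[461.3, 0.0, 315.7], [0.0, 461.3, 239.7], [0.0, 0.0, 1.0]]
```

View pics/scene0.png

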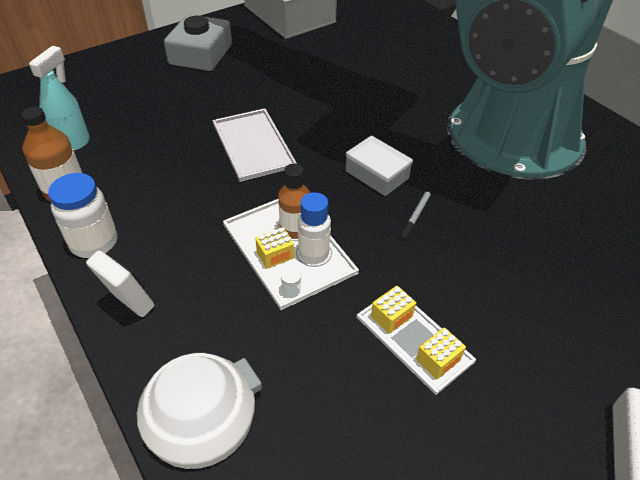

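View pics/top0.png

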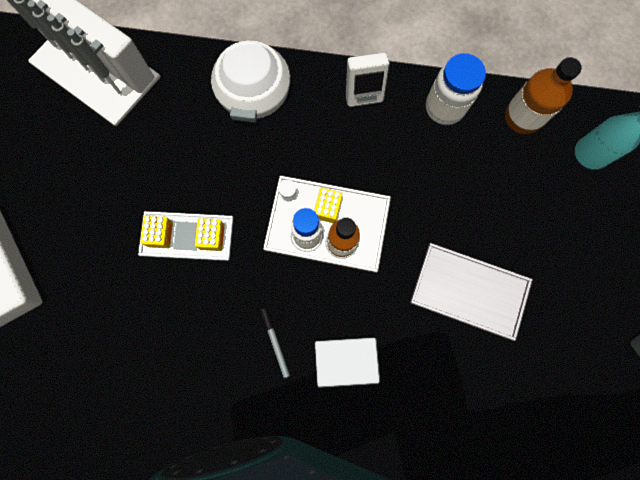

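The top view shows the spill tray around (328,223), with the blue-capped bottle at (306,225), the amber one at (345,235), the rack at (328,204) and the jar at (288,188). The holder is at (186,236) with its gap in the middle, and the side tray is at (472,292).

```bash
cat > meas.py <<'E'
from h import *
def rect(pts):
    (c,s,a)=cv2.minAreaRect(pts[:,:2].astype(np.float32)); return np.round(c,1),np.round(s,1),round(a,2)
E
python3 - <<'E'
from meas import *
out={}
for cam in ['top','scene']:
    p,d=eyes.read_camera(cam)
    for n in ['spill_tray','side_tray','rack_holder','necked_bottle','wide_bottle','rack','small_jar','left_rack','right_rack']:
        for i,r in enumerate(eyes.masks_of(cam,n)[:4]):
            if r['score']<.3: continue
            P=world(cam,r['pixels'],d); out[f'{cam}|{n}|{i}']=P
            if len(P)<20: continue
            z=P[:,2]; h=np.percentile(z,98)
            T=P[z>h-6]
            print(cam,n,i,round(r['score'],2),r['extent'],len(P),'z',np.percentile(z,[2,50,98]).round(1),'all',*rect(P),'topmean',T.mean(0).round(1),*rect(T))
np.savez('m0.npz',**out)
print(robot.get_obs()['time'])
E
```

```text
top spill_tray 0 0.87 [264.4, 175.1, 389.9, 273.4] 5695 z [ 1.7  5.5 15. ] all [580.5   6.8] [224.  157.4] 86.36 topmean [575.4   7.1  14.5] [578.8   6.7] [220.3 150.7] 86.8
top side_tray 0 0.95 [411.1, 244.6, 530.1, 341.8] 7053 z [ 1.9  5.5 14.6] all [ 488.3 -280. ] [206.8 125.4] 77.99 topmean [ 484.7 -279.2   12.4] [ 486.7 -277.4] [201.1 120.7] 77.55
top rack_holder 0 0.57 [136.9, 208.3, 235.0, 258.8] 2270 z [ 1.9  5.8 13.8] all [517.1 274. ] [ 88.9 176.8] 5.12 topmean [516.4 258.9  12. ] [516.5 271.9] [ 86.7 172.6] 5.13
top necked_bottle 0 0.61 [326.6, 217.7, 361.9, 252.8] 928 z [ 30.9 100.4 146.8] all [539.4 -25.6] [52.  47.8] 82.45 topmean [543.2 -25.2 144.9] [543.6 -24.7] [30.8 29.3] 40.82
top necked_bottle 1 0.33 [138.5, 211.5, 233.4, 259.4] 2330 z [ 1.5  5.8 31.3] all [517.6 273.1] [ 91.5 174.9] 4.67 topmean [522.5 266.4  42.9] [524.2 273.6] [ 48.6 146. ] 14.66
top wide_bottle 0 0.97 [289.2, 207.3, 323.5, 248.9] 1045 z [  6.5 124.  132.2] all [550.9  44.6] [59.9 60. ] 7.82 topmean [548.4  42.1 129.8] [548.3  41.7] [41.3 41.8] 6.28
top wide_bottle 1 0.49 [327.1, 218.9, 361.2, 
[... 1997 characters left out ...]
] [43.3 42.6] 26.04
scene rack 0 0.69 [255.8, 224.0, 295.8, 269.7] 1139 z [ 7.6 43.4 52.2] all [603.5  -4.6] [81.9 64.4] 81.68 topmean [610.2  11.6  49.7] [610.6  12.8] [39.9 51. ] 85.9
scene small_jar 0 0.59 [283.2, 265.2, 303.2, 298.4] 535 z [ 7.7 44.  48.6] all [622.9  75.6] [64.8 32.5] 71.4 topmean [628.7  90.9  46.4] [628.3  89.9] [33.5 31.4] 89.76
scene left_rack 0 0.73 [418.6, 327.9, 469.5, 379.8] 1494 z [ 9.7 43.8 51.8] all [501.3 320.7] [83.  44.8] 5.42 topmean [515.8 322.3  49.6] [515.7 321.4] [52.3 40. ] 3.27
scene right_rack 0 0.83 [375.3, 286.3, 418.6, 336.4] 1311 z [10.7 43.7 52.1] all [518.5 222.6] [65.5 43.9] 5.21 topmean [524.8 222.7  49.7] [524.5 222.8] [48.4 38.8] 7.89
1.1
```

Both cameras agree to about 2 mm:

| Thing | Position (mm) | Yaw |
|---|---|---|
| Spill tray | (580, 6.6) | −3.1° |
| Amber bottle | (545.5, −25.3) | – |
| Wide bottle | (550, 42.5) | – |
| Rack | about (608, 12) | – |
| Side tray | (487, −278) | −12.4° |
| Holder | (517.5, 271.8) | +5° |

I'll turn the jaws to point along world x first.

servo_tool:
  targets:
    - [7, 0, 0, 0, -6.8]
    - [7, 0, 0, 0, -6.8]
    - [7, 0, 0, 0, -6.8]
    - [7, 0, 0, 0, -6.8]
    - [7, 0, 0, 0, -6.8]
  grip_force: 20

```text
time: 1.52
ee_pos: [267.9, -646.7, 213.9]
orientation: [-0.0, 0.96, -0.278, 0.0]
contact_force: [-0.7, -0.3, -0.4]
opening: 69.8
```

servo_tool:
  targets:
    - [7, 0, 0, 0, -6.8]
    - [7, 0, 0, 0, -6.8]
    - [7, 0, 0, 0, -6.8]
    - [7, 0, 0, 0, -6.8]
    - [7, 0, 0, 0, -6.8]

```text
time: 1.93
ee_pos: [268.0, -646.7, 214.0]
orientation: [0.0, 1.0, 0.03, 0.0]
contact_force: [-0.1, 0.0, 0.2]
opening: 70.3
```

```bash
cat > g.py <<'E'
import sys,numpy as np
from bench import robot
from scipy.spatial.transform import Rotation as R
# usage: g.py x y z phi : remaining shift in tool cm and turn deg
o=robot.get_obs(); q=o['orientation']; r=R.from_quat([q[1],q[2],q[3],q[0]])
M=r.as_matrix(); phi=np.degrees(np.arctan2(M[1,0],M[0,0]))
print('t',round(o['time'],2),'p',np.round(o['ee_pos'],1),'phi',round(phi,2),'tilt',np.round(M[:2,2],4),'op',round(o['opening'],1),'F',np.round(o['contact_force'],1))
a=[float(v) for v in sys.argv[1:]]
if a: print('tool cm',np.round(M.T@(np.array(a[:3])-o['ee_pos'])/10,2),'turn',round((phi-a[3]+180)%360-180,2) if len(a)>3 else '')
E
python3 g.py 545.5 -25.3 180 0
```

```text
t 1.93 p [ 268.  -646.7  214. ] phi 3.45 tilt [ 0.0001 -0.    ] op 70.3 F [-0.1  0.   0.2]
tool cm [ 31.45 -60.36   3.4 ] turn 3.45
```

servo_tool:
  targets:
    - [7, 0, 0, 0, 3.4]
    - [7, 1.6, -3.6, 0, 0]
    - [7, 1.6, -3.6, 0, 0]
    - [7, 1.6, -3.6, 0, 0]
    - [7, 1.6, -3.6, 0, 0]

```text
time: 2.35
ee_pos: [329.3, -503.2, 213.5]
orientation: [0.001, 1.0, 0.003, 0.0]
contact_force: [0.7, 0.5, 0.0]
opening: 69.9
```

servo_tool:
  targets:
    - [7, 1.6, -3.6, 0, 0]
    - [7, 1.6, -3.6, 0, 0]
    - [7, 1.6, -3.6, 0, 0]
    - [7, 1.6, -3.6, 0, 0]
    - [7, 1.6, -3.6, 0, 0]

```text
time: 2.77
ee_pos: [410.1, -314.3, 213.5]
orientation: [0.002, 1.0, 0.002, 0.001]
contact_force: [-0.0, -0.7, -0.4]
opening: 70.1
```

servo_tool:
  targets:
    - [7, 1.6, -3.6, 0, 0]
    - [7, 1.6, -3.6, 0, 0]
    - [7, 1.6, -3.6, 0, 0]
    - [7, 1.6, -3.6, 0, 0]
    - [7, 1.6, -3.6, 0, 0]

```text
time: 3.18
ee_pos: [491.8, -124.7, 214.6]
orientation: [0.003, 1.0, 0.001, 0.003]
contact_force: [0.8, -1.4, 0.5]
opening: 70.0
```

```bash
python3 g.py 545.5 -25.3 180 0
```

```text
t 3.18 p [ 491.8 -124.7  214.6] phi 0.12 tilt [ 0.0052 -0.0055] op 70.0 F [ 0.8 -1.4  0.5]
tool cm [ 5.37 -9.95  3.43] turn 0.12
```

servo_tool:
  targets:
    - [7, 1.6, -3.2, 0, 0]
    - [7, 1.6, -3.0, 0, 0]
    - [7, 1.4, -2.5, 0, 0]
    - [7, 0.6, -1.2, 0, 0]
    - [7, 0, 0, 0, 0]

```text
time: 3.6
ee_pos: [547.6, -13.6, 215.7]
orientation: [0.003, 1.0, 0.004, 0.004]
contact_force: [-0.7, -1.3, 0.6]
opening: 69.9
```

```bash
python3 g.py 545.5 -25.3 107 0;python3 - <<'E'
from h import *
p,d=snap('scene','s1.png'); cv2.imwrite('pics/s1c.png',cv2.resize(cv2.cvtColor(p,4)[60:310,180:480],None,fx=2.4,fy=2.4))
for n in ['necked_bottle','wide_bottle']:
    for r in eyes.masks_of('scene',n)[:2]:
        P=world('scene',r['pixels'],d);print(n,r['score'],r['extent'])
        T=P[(P[:,2]>100)&(P[:,2]<150)]; print(cv2.minAreaRect(T[T[:,2]>np.percentile(T[:,2],98)-4][:,:2].astype('f4')),np.percentile(T[:,2],98))
E
```

```text
t 3.6 p [547.6 -13.6 215.7] phi 0.45 tilt [ 0.0086 -0.0051] op 69.9 F [-0.7 -1.3  0.6]
tool cm [-0.31  1.11 10.87] turn 0.45
wide_bottle 0.81 [298.3, 192.7, 329.3, 263.7]
((551.579345703125, 43.46638488769531), (39.390995025634766, 43.53853988647461), 25.113317489624023) 131.43420420861062
```

View pics/s1c.png

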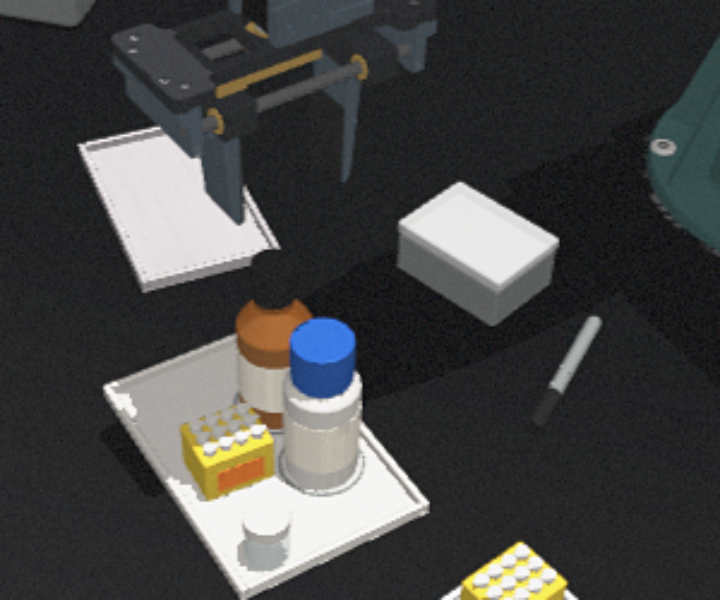

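The view shows the gripper over the bottles with its fingers spread along x, and nothing has been touched. I'll correct the y offset and then go down.

servo_tool:
  targets:
    - [7, -0.1, 0.6, 1, 0.4]
    - [7, -0.1, 0.5, 2, 0]
    - [7, 0, 0, 2, 0]
    - [7, 0, 0, 1, 0]
    - [7, 0, 0, 0, 0]

```text
time: 4.17
ee_pos: [542.8, -34.1, 152.4]
orientation: [0.003, 1.0, -0.004, 0.005]
contact_force: [-0.6, 0.3, 0.1]
opening: 69.9
```

```bash
python3 g.py 545.5 -25.3 107 0
```

```text
t 4.17 p [542.8 -34.1 152.4] phi -0.48 tilt [ 0.0095 -0.0062] op 69.9 F [-0.6  0.3  0.1]
tool cm [ 0.21 -0.91  4.54] turn -0.48
```

servo_tool:
  targets:
    - [7, 0, 0, 0, 0]
    - [7, 0, 0, 0, 0]

```text
time: 4.33
ee_pos: [542.0, -35.5, 152.1]
orientation: [0.003, 1.0, -0.005, 0.004]
contact_force: [0.6, -0.6, 0.5]
opening: 70.2
```

```bash
python3 g.py 545.5 -25.3 107 0
```

```text
t 4.33 p [542.  -35.5 152.1] phi -0.6 tilt [ 0.0079 -0.0062] op 70.2 F [ 0.6 -0.6  0.5]
tool cm [ 0.3  -1.05  4.5 ] turn -0.6
```

servo_tool:
  targets:
    - [7, 0.1, -0.3, 0, -0.6]
    - [7, 0.1, -0.4, 0, 0]
    - [7, 0.1, -0.3, 0, 0]
    - [7, 0, 0, 0, 0]
    - [7, 0, 0, 0, 0]

```text
time: 4.75
ee_pos: [547.1, -24.6, 155.1]
orientation: [0.003, 1.0, 0.001, 0.006]
contact_force: [0.0, -0.0, 0.7]
opening: 69.7
```

```bash
python3 g.py 545.5 -25.3 107 0
```

```text
t 4.75 p [547.1 -24.6 155.1] phi 0.07 tilt [ 0.0123 -0.0065] op 69.7 F [ 0.  -0.   0.7]
tool cm [-0.22  0.04  4.81] turn 0.07
```

servo_tool:
  targets:
    - [7, -0.1, 0, 1.4, 0]
    - [7, -0.1, 0, 1.4, 0]
    - [7, 0, 0, 1.2, 0]
    - [7, 0, 0, 0.5, 0]
    - [7, 0, 0, 0, 0]

```text
time: 5.17
ee_pos: [547.2, -24.2, 109.9]
orientation: [0.003, 1.0, 0.001, 0.008]
contact_force: [-1.4, 0.6, -0.1]
opening: 69.9
```

```bash
python3 g.py 545.5 -25.3 107 0
```

```text
t 5.17 p [547.2 -24.2 109.9] phi 0.15 tilt [ 0.016  -0.0068] op 69.9 F [-1.4  0.6 -0.1]
tool cm [-0.18  0.1   0.29] turn 0.15
```

servo_tool:
  targets:
    - [5, -0.2, 0.1, 0.2, 0]
    - [4, 0, 0, 0, 0]

```text
time: 5.33
ee_pos: [545.2, -25.3, 107.8]
orientation: [0.003, 1.0, 0.001, 0.008]
contact_force: [-0.5, 0.6, 0.1]
opening: 59.5
```

```bash
python3 g.py 545.5 -25.3 107 0
```

```text
t 5.33 p [545.2 -25.3 107.8] phi 0.16 tilt [ 0.0155 -0.0068] op 59.5 F [-0.5  0.6  0.1]
tool cm [ 0.03 -0.    0.08] turn 0.16
```

servo_tool:
  targets:
    - [3.6, 0, 0, 0, 0]
    - [3.2, 0, 0, 0, 0]
    - [2.6, 0, 0, 0, 0]
    - [2.6, 0, 0, 0, 0]
    - [2.6, 0, 0, 0, 0]

```text
time: 5.75
ee_pos: [546.1, -25.5, 109.5]
orientation: [0.004, 1.0, 0.001, 0.009]
contact_force: [-0.3, 0.2, -1.4]
opening: 31.5
```

```bash
python3 g.py 545.5 -25.3 107 0
```

```text
t 5.75 p [546.1 -25.5 109.5] phi 0.15 tilt [ 0.0178 -0.007 ] op 31.5 F [-0.3  0.2 -1.4]
tool cm [-0.06 -0.02  0.25] turn 0.15
```

servo_tool:
  targets:
    - [2.6, 0, 0, -1, 0]
    - [2.6, 0, 0, -2, 0]
    - [2.6, 0, 0, -2, 0]
    - [2.6, 0, 0, -0.5, 0]

```text
time: 6.08
ee_pos: [543.5, -25.0, 166.2]
orientation: [0.003, 1.0, 0.001, 0.007]
contact_force: [1.6, -0.3, -0.8]
opening: 31.6
```

```bash
sed -i "s/^a=/print('q',np.round(o['qpos'],4),'tau',np.round(o['joint_torque'],1))\na=/" g.py; python3 g.py 477.3 -322 170 0
```

```text
t 6.08 p [543.5 -25.  166.2] phi 0.15 tilt [ 0.0135 -0.0066] op 31.6 F [ 1.6 -0.3 -0.8]
q [-0.0861  0.1961  2.081  -0.0072  0.8505 -0.0839] tau [  0.  -54.1 -35.8   0.    0.5  -0. ]
tool cm [-6.69 29.69 -0.27] turn 0.15
```

servo_tool:
  targets:
    - [2.6, -0.6, 2.5, 0, 0]
    - [2.6, -0.8, 3.5, 0, 0]
    - [2.6, -0.8, 3.5, 0, 0]
    - [2.6, -0.8, 3.5, 0, 0]
    - [2.6, -0.8, 3.5, 0, 0]

```text
time: 6.5
ee_pos: [507.3, -190.9, 170.3]
orientation: [0.004, 1.0, 0.006, 0.01]
contact_force: [0.7, 0.5, -1.9]
opening: 31.9
```

servo_tool:
  targets:
    - [2.6, -0.8, 3.5, 0, 0]
    - [2.6, -0.8, 3.5, 0, 0]
    - [2.6, -0.5, 2.5, 0, 0]
    - [2.6, -0.3, 1.5, 0, 0]
    - [2.6, 0, 0, 0, 0]

```text
time: 6.92
ee_pos: [480.5, -312.0, 171.0]
orientation: [0.004, 1.0, 0.003, 0.011]
contact_force: [-0.5, 1.1, -1.4]
opening: 31.8
```

```bash
python3 g.py 477.3 -322 110 0
```

```text
t 6.92 p [ 480.5 -312.   171. ] phi 0.39 tilt [ 0.0214 -0.0088] op 31.8 F [-0.5  1.1 -1.4]
q [-0.6189  0.2297  2.0274  0.0069  0.862  -0.6301] tau [ -1.6 -58.9 -39.6   0.    0.1  -0.6]
tool cm [-0.46  0.95  6.1 ] turn 0.39
```

servo_tool:
  targets:
    - [2.6, -0.2, 0.5, 1.5, 0]
    - [2.6, 0, 0.2, 1.5, 0]
    - [2.6, 0, 0, 1.5, 0]
    - [2.6, 0, 0, 0.5, 0]
    - [2.6, 0, 0, 0, 0]

```text
time: 7.33
ee_pos: [479.7, -319.2, 119.8]
orientation: [0.005, 1.0, 0.002, 0.011]
contact_force: [-0.8, 0.6, -1.4]
opening: 31.6
```

```bash
python3 g.py 477.3 -322 110 0
```

```text
t 7.33 p [ 479.7 -319.2  119.8] phi 0.26 tilt [ 0.0226 -0.0093] op 31.6 F [-0.8  0.6 -1.4]
q [-0.6304  0.3114  2.0387  0.0083  0.7677 -0.6408] tau [ -0.5 -62.1 -35.8   0.   -0.3  -0. ]
tool cm [-0.26  0.27  0.98] turn 0.26
```

servo_tool:
  targets:
    - [2.6, 0, 0, 0.3, 0]
    - [2.6, 0, 0, 0.3, 0]
    - [2.6, 0, 0, 0.2, 0]

```text
time: 7.58
ee_pos: [480.6, -318.4, 112.7]
orientation: [0.005, 1.0, 0.003, 0.012]
contact_force: [-0.1, 0.0, -1.4]
opening: 31.4
```

```bash
python3 g.py 477.3 -322 110 0
```

```text
t 7.58 p [ 480.6 -318.4  112.7] phi 0.33 tilt [ 0.0234 -0.0098] op 31.4 F [-0.1  0.  -1.4]
q [-0.6283  0.3229  2.0402  0.0086  0.7538 -0.6401] tau [ -0.1 -64.  -35.3   0.    0.    0. ]
tool cm [-0.34  0.35  0.27] turn 0.33
```

servo_tool:
  targets:
    - [2.6, 0, 0, 0.2, 0]
    - [2.6, 0, 0, 0.1, 0]

```text
time: 7.75
ee_pos: [481.2, -318.4, 110.2]
orientation: [0.005, 1.0, 0.003, 0.012]
contact_force: [0.0, 0.5, -2.0]
opening: 31.6
```

```bash
python3 g.py 477.3 -322 110 0
```

```text
t 7.75 p [ 481.2 -318.4  110.2] phi 0.35 tilt [ 0.0243 -0.0103] op 31.6 F [ 0.   0.5 -2. ]
q [-0.6277  0.3273  2.0404  0.0087  0.7482 -0.64  ] tau [  0.  -64.2 -35.3   0.   -0.    0. ]
tool cm [-0.39  0.36  0.01] turn 0.35
```

servo_tool:
  targets:
    - [2.6, 0, 0, 0.2, 0]
    - [2.6, 0, 0, 0.1, 0]

```text
time: 7.92
ee_pos: [483.1, -319.4, 109.5]
orientation: [0.006, 1.0, 0.003, 0.014]
contact_force: [-3.7, 2.2, 9.9]
opening: 31.4
```

```bash
python3 g.py 477.3 -322 108 0
```

```text
t 7.92 p [ 483.1 -319.4  109.5] phi 0.36 tilt [ 0.0276 -0.0124] op 31.4 F [-3.7  2.2  9.9]
q [-0.6273  0.3299  2.0383  0.0091  0.7437 -0.6399] tau [  0.3 -59.1 -34.3   0.3  -1.6  -0.1]
tool cm [-0.59  0.25  0.14] turn 0.36
```

Contact at about 10 N, so the bottle is down. I'll release and go straight up.

servo_tool:
  targets:
    - [3.5, 0, 0, 0, 0]
    - [4.5, 0, 0, 0, 0]
    - [5.5, 0, 0, 0, 0]
    - [6, 0, 0, -2, 0]
    - [6.5, 0, 0, -3, 0]

```text
time: 8.33
ee_pos: [480.2, -317.7, 156.8]
orientation: [0.005, 1.0, 0.003, 0.012]
contact_force: [0.5, 0.7, 0.2]
opening: 58.9
```

```bash
python3 g.py 550 42.6 170 0
```

```text
t 8.33 p [ 480.2 -317.7  156.8] phi 0.35 tilt [ 0.0231 -0.0091] op 58.9 F [0.5 0.7 0.2]
q [-0.6278  0.2541  2.0283  0.0083  0.8351 -0.6393] tau [  0.1 -50.2 -35.7   0.1  -1.9  -0. ]
tool cm [  7.23 -35.97  -1.49] turn 0.35
```

servo_tool:
  targets:
    - [7, 0, 0, -1.5, 0]
    - [7, 0.7, -3.5, 0, 0]
    - [7, 0.7, -3.5, 0, 0]
    - [7, 0.7, -3.5, 0, 0]
    - [7, 0.7, -3.5, 0, 0]

```text
time: 8.75
ee_pos: [510.0, -180.2, 178.5]
orientation: [0.008, 1.0, -0.001, 0.016]
contact_force: [0.8, 0.3, 0.7]
opening: 69.9
```

servo_tool:
  targets:
    - [7, 0.7, -3.5, 0, 0]
    - [7, 0.7, -3.5, 0, 0]
    - [7, 0.7, -3.5, 0, 0]
    - [7, 0.7, -3.5, 0, 0]
    - [7, 0.6, -3, 0, 0]

```text
time: 9.17
ee_pos: [545.0, -1.6, 178.0]
orientation: [0.008, 1.0, -0.002, 0.018]
contact_force: [0.8, -0.1, 0.0]
opening: 70.0
```

servo_tool:
  targets:
    - [7, 0.4, -1.5, 0, 0]
    - [7, 0.1, -0.6, 0, 0]
    - [7, 0, 0, 0, 0]

```text
time: 9.42
ee_pos: [550.9, 25.5, 178.1]
orientation: [0.008, 1.0, 0.001, 0.018]
contact_force: [-0.5, -0.8, 0.7]
opening: 70.0
```

```bash
python3 g.py 550 42.6 92 0
```

```text
t 9.42 p [550.9  25.5 178.1] phi 0.13 tilt [ 0.0362 -0.0154] op 70.0 F [-0.5 -0.8  0.7]
q [ 0.0117  0.181   2.0728 -0.021   0.8519  0.0233] tau [  2.1 -54.6 -39.3   0.1  -0.1   0.4]
tool cm [-0.39 -1.84  8.57] turn 0.13
```

servo_tool:
  targets:
    - [7, 2, 0, -3, 0]
    - [7, 2.5, 0, -3, 0]
    - [7, 2.5, 0, -3, 0]
    - [7, 2.5, 0, -3, 0]
    - [7, 2.5, 0, -3, 0]

```text
time: 9.83
ee_pos: [660.9, 23.1, 329.2]
orientation: [0.008, 1.0, 0.0, 0.01]
contact_force: [0.0, -0.7, -1.1]
opening: 69.7
```

servo_tool:
  targets:
    - [7, 2, 0, -1, 0]
    - [7, 2, 0, 0, 0]
    - [7, 0, 0, 0, 0]

```text
time: 10.08
ee_pos: [707.8, 18.1, 349.6]
orientation: [0.008, 1.0, -0.002, 0.016]
contact_force: [-0.1, 0.6, -0.6]
opening: 69.8
```

```bash
python3 g.py
```

```text
t 10.08 p [707.8  18.1 349.6] phi -0.16 tilt [ 0.0313 -0.0167] op 69.8 F [-0.1  0.6 -0.6]
q [-1.0000e-03  2.5790e-01  1.6387e+00 -1.7700e-02  1.2137e+00  7.9000e-03] tau [  1.1 -70.8 -51.6   0.1   0.1   0.1]
```

servo_tool:
  targets:
    - [7, 0, 0, 0, 0]
    - [7, 0, 0, 0, 0]
    - [7, 0, 0, 0, 0]
    - [7, 0, 0, 0, 0]
    - [7, 0, 0, 0, 0]

```text
time: 10.5
ee_pos: [705.2, 13.8, 347.7]
orientation: [0.008, 1.0, -0.003, 0.014]
contact_force: [0.2, 0.1, 0.0]
opening: 70.0
```

```bash
python3 g.py
```

```text
t 10.5 p [705.2  13.8 347.7] phi -0.35 tilt [ 0.0279 -0.0171] op 70.0 F [0.2 0.1 0. ]
q [-0.0071  0.2562  1.6441 -0.018   1.2133  0.0054] tau [ -0.2 -71.3 -49.2   0.   -0.1  -0. ]
```

Working close in, each row drifts the tilt outward. Far out it drifts back, so it looks like gravity sag. I'll go further out and hold there to unwind the tilt.

servo_tool:
  targets:
    - [7, 3.5, 1, 0, 0]
    - [7, 3.5, 2, 0, 0]
    - [7, 3.5, 3, 0, 0]
    - [7, 3.5, 3, 0, 0]
    - [7, 1, 1, 0, 0]

```text
time: 10.92
ee_pos: [848.5, -82.1, 352.3]
orientation: [0.008, 1.0, -0.001, 0.012]
contact_force: [0.2, 0.0, 0.2]
opening: 69.9
```

servo_tool:
  targets:
    - [7, 0, 0, 0, 0]
    - [7, 0, 0, 0, 0]
    - [7, 0, 0, 0, 0]
    - [7, 0, 0, 0, 0]
    - [7, 0, 0, 0, 0]

```text
time: 11.33
ee_pos: [847.1, -82.4, 350.2]
orientation: [0.008, 1.0, -0.001, 0.011]
contact_force: [-0.3, 0.3, -0.6]
opening: 69.9
```

servo_tool:
  targets:
    - [7, 0, 0, 0, 0]
    - [7, 0, 0, 0, 0]
    - [7, 0, 0, 0, 0]
    - [7, 0, 0, 0, 0]
    - [7, 0, 0, 0, 0]

```text
time: 11.75
ee_pos: [845.6, -79.7, 352.0]
orientation: [0.008, 1.0, 0.0, 0.011]
contact_force: [-0.3, -0.9, -0.7]
opening: 69.8
```

```bash
python3 g.py
```

```text
t 11.75 p [845.6 -79.7 352. ] phi 0.02 tilt [ 0.0228 -0.0158] op 69.8 F [-0.3 -0.9 -0.7]
q [-0.1173  0.5014  1.3036 -0.0135  1.3121 -0.1142] tau [  0.1 -93.5 -50.7   0.   -0.    0. ]
```

servo_tool:
  targets:
    - [7, -4, -1, 0, 0]
    - [7, -4, -1, 0, 0]
    - [7, -4, -1, 0, 0]
    - [7, -4, -1, 0, 0]
    - [7, 0, 0, 0, 0]

```text
time: 12.17
ee_pos: [680.2, -38.9, 342.4]
orientation: [0.008, 1.0, -0.0, 0.009]
contact_force: [-0.9, 1.1, 0.1]
opening: 70.1
```

```bash
python3 g.py 550 42.6 170 0
```

```text
t 12.17 p [680.2 -38.9 342.4] phi -0.02 tilt [ 0.0185 -0.0154] op 70.1 F [-0.9  1.1  0.1]
q [-0.086   0.223   1.6945 -0.0147  1.2044 -0.0803] tau [  0.4 -76.5 -45.8   0.   -0.3   0.2]
tool cm [-13.34  -8.41  16.87] turn -0.02
```

servo_tool:
  targets:
    - [7, 0, 0, 0, 0]
    - [7, 0, 0, 0, 0]
    - [7, 0, 0, 0, 0]

```text
time: 12.42
ee_pos: [679.4, -38.6, 343.8]
orientation: [0.008, 1.0, -0.0, 0.01]
contact_force: [0.4, -1.3, 0.7]
opening: 70.1
```

```bash
python3 g.py 550 42.6 170 0
```

```text
t 12.42 p [679.4 -38.6 343.8] phi 0.0 tilt [ 0.0202 -0.0155] op 70.1 F [ 0.4 -1.3  0.7]
q [-0.0855  0.2198  1.6959 -0.0147  1.2044 -0.0803] tau [  0.3 -69.3 -47.5   0.    0.    0. ]
tool cm [-13.29  -8.38  16.99] turn 0.0
```

servo_tool:
  targets:
    - [7, -2.3, -1.4, 2.4, 0]
    - [7, -2.3, -1.4, 2.4, 0]
    - [7, -2.3, -1.4, 2.4, 0]
    - [7, -2.3, -1.4, 2.4, 0]
    - [7, -2.3, -1.4, 2.4, 0]

```text
time: 12.83
ee_pos: [575.9, 28.2, 221.9]
orientation: [0.008, 1.0, -0.002, 0.017]
contact_force: [0.8, 0.2, -1.2]
opening: 69.9
```

servo_tool:
  targets:
    - [7, -1, -0.8, 1.5, 0]
    - [7, 0, 0, 0, 0]
    - [7, 0, 0, 0, 0]

```text
time: 13.08
ee_pos: [563.1, 37.7, 201.0]
orientation: [0.008, 1.0, -0.002, 0.014]
contact_force: [0.7, 0.1, -0.5]
opening: 69.9
```

```bash
python3 g.py 550.5 42.6 92 0
```

```text
t 13.08 p [563.1  37.7 201. ] phi -0.16 tilt [ 0.0273 -0.0167] op 69.9 F [ 0.7  0.1 -0.5]
q [ 0.0339  0.1731  2.0316 -0.0224  0.9103  0.0504] tau [  1.  -54.7 -37.    0.   -0.2   0.1]
tool cm [-1.56 -0.67 10.85] turn -0.16
```

servo_tool:
  targets:
    - [7, -0.6, -0.3, 2, 0]
    - [7, -0.6, -0.3, 2.5, 0]
    - [7, 0, 0, 2.5, 0]
    - [7, 0, 0, 2, 0]
    - [6, 0, 0, 0, 0]

```text
time: 13.5
ee_pos: [566.4, 40.1, 115.1]
orientation: [0.008, 1.0, -0.002, 0.02]
contact_force: [-1.7, -0.2, -1.0]
opening: 66.1
```

```bash
python3 g.py 550.5 42.6 92 0
```

```text
t 13.5 p [566.4  40.1 115.1] phi -0.25 tilt [ 0.0407 -0.0166] op 66.1 F [-1.7 -0.2 -1. ]
q [ 0.0382  0.3019  2.0647 -0.0271  0.7351  0.0626] tau [  0.4 -61.2 -37.   -0.   -1.3   0.1]
tool cm [-1.69 -0.28  2.24] turn -0.25
```

```bash
python3 - <<'E'
from h import *
p,d=snap('scene','s2.png'); cv2.imwrite('pics/s2c.png',cv2.resize(cv2.cvtColor(p,4)[60:310,180:480],None,fx=2.4,fy=2.4))
for n in ['wide_bottle']:
    for r in eyes.masks_of('scene',n)[:1]:
        P=world('scene',r['pixels'],d);print(n,r['score'],r['extent'])
        T=P[(P[:,2]>100)&(P[:,2]<150)]; print(cv2.minAreaRect(T[T[:,2]>np.percentile(T[:,2],98)-4][:,:2].astype('f4')),np.percentile(T[:,2],98))
E
python3 g.py
```

```text
wide_bottle 0.7 [297.6, 191.5, 329.9, 263.9]
((556.5767211914062, 42.19910430908203), (42.374732971191406, 42.34515380859375), 43.86650466918945) 132.45331231082642
t 13.6 p [567.7  40.3 118. ] phi -0.25 tilt [ 0.0439 -0.0165] op 60.4 F [ 0.1 -0.   0.3]
q [ 0.0384  0.2978  2.063  -0.027   0.7376  0.0628] tau [ -0.1 -57.5 -33.6  -0.   -0.4  -0. ]
```

View pics/s2c.png

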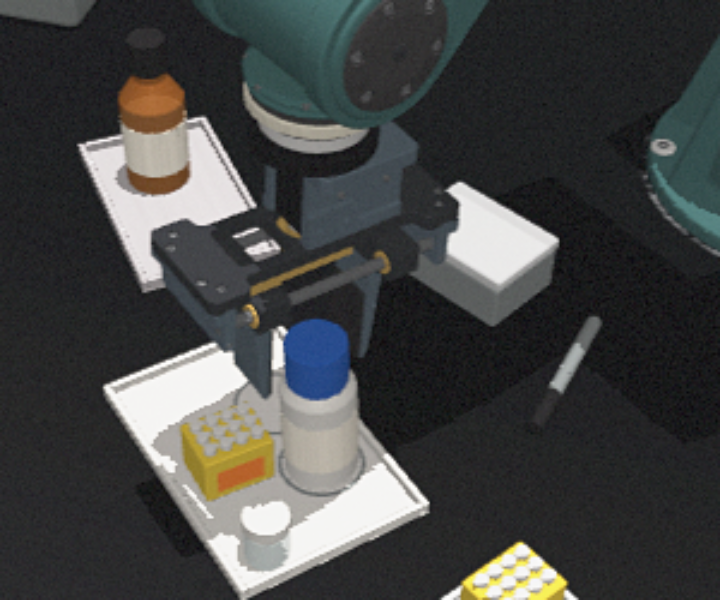

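The amber bottle stands upright in the side tray. The −x finger has nudged the wide bottle's cap about 5 mm in +x, though the bottle is still standing. I'll shift back in −x.

servo_tool:
  targets:
    - [7, -0.9, -0.1, 0, 0]
    - [7, -0.5, -0.1, 0, 0]
    - [7, 0, 0, 0, 0]

```text
time: 13.85
ee_pos: [556.3, 42.0, 121.8]
orientation: [0.008, 1.0, -0.003, 0.025]
contact_force: [0.2, -0.2, 0.4]
opening: 69.6
```

```bash
python3 g.py 551 42.6 92 0; python3 - <<'E'
from h import *
p,d=eyes.read_camera('scene')
for r in eyes.masks_of('scene','wide_bottle')[:1]:
        P=world('scene',r['pixels'],d);print(r['score'],r['extent'])
        T=P[(P[:,2]>100)&(P[:,2]<150)]; print(cv2.minAreaRect(T[T[:,2]>np.percentile(T[:,2],98)-4][:,:2].astype('f4')),np.percentile(T[:,2],98))
E
python3 g.py 551 42.6 92 0
```

```text
t 13.85 p [556.3  42.  121.8] phi -0.3 tilt [ 0.0497 -0.0163] op 69.6 F [ 0.2 -0.2  0.4]
q [ 0.0424  0.2737  2.0873 -0.0275  0.7318  0.0681] tau [ -0.1 -58.4 -34.8   0.   -0.2   0. ]
tool cm [-0.68 -0.11  2.95] turn -0.3
0.97 [300.5, 193.0, 330.9, 262.9]
((553.3204956054688, 44.541465759277344), (40.4862174987793, 41.332550048828125), 14.428986549377441) 131.6947577997589
t 13.95 p [556.9  42.  121.7] phi -0.3 tilt [ 0.0501 -0.0163] op 70.2 F [0.2 0.2 0.6]
q [ 0.0423  0.2745  2.0863 -0.0275  0.7316  0.068 ] tau [ -0.  -59.1 -34.4   0.   -0.1   0. ]
tool cm [-0.74 -0.11  2.94] turn -0.3
```

The bottle has settled back upright, shifted by no more than about 2 mm. The tool tilt has grown to 0.05, so I'll unwind it far out before gripping.

servo_tool:
  targets:
    - [7, 0, 0, -3, 0]
    - [7, 0, 0, -4, 0]
    - [7, 3, 1, -2.5, 0]
    - [7, 3.5, 1.5, -1, 0]
    - [7, 3.5, 1.5, -1, 0]

```text
time: 14.37
ee_pos: [646.9, 4.5, 246.8]
orientation: [0.008, 1.0, -0.001, 0.023]
contact_force: [0.0, 0.5, 0.1]
opening: 70.3
```

servo_tool:
  targets:
    - [7, 3.5, 1.5, -1, 0]
    - [7, 3.5, 1.5, -1, 0]
    - [7, 3.5, 1.5, -1, 0]
    - [7, 3.5, 1.5, 0, 0]
    - [7, 3.5, 1.5, 0, 0]

```text
time: 14.78
ee_pos: [829.1, -74.0, 297.0]
orientation: [0.008, 1.0, -0.0, 0.028]
contact_force: [-0.8, -0.2, -0.7]
opening: 69.7
```

servo_tool:
  targets:
    - [7, 3.5, 1.5, 0, 0]
    - [7, 3.5, 1.5, 0, 0]
    - [7, 3.5, 1.5, 0, 0]
    - [7, 3.5, 1.5, 0, 0]
    - [7, 0, 0, 0, 0]

```text
time: 15.2
ee_pos: [979.0, -140.3, 307.9]
orientation: [0.009, 1.0, -0.001, 0.03]
contact_force: [-1.6, -0.1, -0.9]
opening: 70.1
```

```bash
python3 g.py
```

```text
t 15.2 p [ 979.  -140.3  307.9] phi -0.08 tilt [ 0.059  -0.0178] op 70.1 F [-1.6 -0.1 -0.9]
q [-0.1637  0.7688  0.9633 -0.0081  1.3483 -0.1603] tau [   1.3 -115.8  -59.7    0.2    0.6   -0.2]
```

servo_tool:
  targets:
    - [7, 0, 0, 0, 0]
    - [7, 0, 0, 0, 0]
    - [7, 0, 0, 0, 0]
    - [7, 0, 0, 0, 0]
    - [7, 0, 0, 0, 0]

```text
time: 15.62
ee_pos: [978.0, -139.7, 307.7]
orientation: [0.009, 1.0, -0.001, 0.029]
contact_force: [-0.7, -0.7, 0.5]
opening: 69.8
```

```bash
python3 g.py
```

```text
t 15.62 p [ 978.  -139.7  307.7] phi -0.07 tilt [ 0.058  -0.0175] op 69.8 F [-0.7 -0.7  0.5]
q [-0.1634  0.7672  0.9662 -0.0081  1.3481 -0.1601] tau [  -0.3 -112.5  -52.     0.    -0.2    0. ]
```

servo_tool:
  targets:
    - [7, -4.1, -0.5, 0, 0]
    - [7, -4.1, -0.5, 0, 0]
    - [7, -4.1, -0.5, 0, 0]
    - [7, -4.1, -0.5, 0, 0]
    - [7, -4.1, -0.5, 0, 0]

```text
time: 16.03
ee_pos: [773.0, -112.6, 292.7]
orientation: [0.009, 1.0, 0.0, 0.03]
contact_force: [0.8, 0.8, 0.3]
opening: 70.1
```

```bash
python3 g.py
```

```text
t 16.03 p [ 773.  -112.6  292.7] phi 0.05 tilt [ 0.0605 -0.0176] op 70.1 F [0.8 0.8 0.3]
q [-0.172   0.4083  1.5429 -0.0078  1.1277 -0.1692] tau [  0.7 -71.2 -53.5   0.    0.6   0.1]
```

servo_tool:
  targets:
    - [7, -4.1, -0.5, 0, 0]
    - [7, -4.1, -0.5, 0, 0]
    - [7, -4.1, -0.5, 0, 0]
    - [7, -4.1, -0.5, 0, 0]
    - [7, -4.1, -0.5, 0, 0]

```text
time: 16.45
ee_pos: [566.8, -85.9, 281.9]
orientation: [0.009, 0.999, 0.001, 0.033]
contact_force: [0.3, -0.5, 1.1]
opening: 69.6
```

```bash
python3 g.py
```

```text
t 16.45 p [566.8 -85.9 281.9] phi 0.17 tilt [ 0.0652 -0.0182] op 69.6 F [ 0.3 -0.5  1.1]
q [-0.1884  0.0715  1.9828 -0.0067  1.0198 -0.1874] tau [  1.1 -39.  -49.7   0.1   0.1   0.1]
```

servo_tool:
  targets:
    - [7, -3.5, -0.3, 0, 0]
    - [7, -3.5, -0.3, 0, 0]
    - [7, -3.5, -0.3, 0, 0]
    - [7, -2, 0, 0, 0]
    - [7, 0, 0, 0, 0]

```text
time: 16.87
ee_pos: [426.1, -73.6, 272.7]
orientation: [0.009, 0.999, 0.002, 0.034]
contact_force: [0.2, 0.3, 0.6]
opening: 69.7
```

```bash
python3 g.py
```

```text
t 16.87 p [426.1 -73.6 272.7] phi 0.3 tilt [ 0.0683 -0.0188] op 69.7 F [0.2 0.3 0.6]
q [-0.223  -0.186   2.2426 -0.0038  1.0141 -0.2258] tau [ -0.4 -31.4 -44.4   0.   -0.1  -0.2]
```

servo_tool:
  targets:
    - [7, -1, 0, 0, 0]
    - [7, -1, 0, 0, 0]
    - [7, -1, 0, 0, 0]

```text
time: 17.12
ee_pos: [394.6, -73.1, 272.0]
orientation: [0.01, 0.999, 0.003, 0.037]
contact_force: [-0.0, 0.0, 0.3]
opening: 70.1
```

```bash
python3 g.py
```

```text
t 17.12 p [394.6 -73.1 272. ] phi 0.35 tilt [ 0.0733 -0.0197] op 70.1 F [-0.   0.   0.3]
q [-2.4020e-01 -2.5510e-01  2.2971e+00 -2.0000e-03  1.0236e+00 -2.4460e-01] tau [  1.1 -19.9 -46.6   0.   -0.3   0.2]
```

servo_tool:
  targets:
    - [7, 0, 0, 0, 0]
    - [7, 0, 0, 0, 0]

```text
time: 17.28
ee_pos: [393.3, -73.0, 272.3]
orientation: [0.01, 0.999, 0.003, 0.037]
contact_force: [0.2, 0.3, 0.7]
opening: 69.7
```

```bash
python3 g.py
```

```text
t 17.28 p [393.3 -73.  272.3] phi 0.35 tilt [ 0.0744 -0.02  ] op 69.7 F [0.2 0.3 0.7]
q [-2.4070e-01 -2.5910e-01  2.2996e+00 -2.0000e-03  1.0240e+00 -2.4500e-01] tau [ -0.1 -23.8 -44.7   0.   -0.1  -0. ]
```

servo_tool:
  targets:
    - [7, 0, 0, 0, 0]
    - [7, 0, 0, 0, 0]
    - [7, 0, 0, 0, 0]
    - [7, 0, 0, 0, 0]

```text
time: 17.62
ee_pos: [394.8, -73.2, 272.7]
orientation: [0.01, 0.999, 0.003, 0.038]
contact_force: [1.0, 0.5, -0.4]
opening: 70.0
```

```bash
python3 g.py; python3 -c "
from h import *
for i in range(3):
    eyes.read_camera('top'); 
import subprocess;print(subprocess.run(['python3','g.py'],capture_output=True,text=True).stdout)"
```

```text
t 17.62 p [394.8 -73.2 272.7] phi 0.36 tilt [ 0.075  -0.0201] op 70.0 F [ 1.   0.5 -0.4]
q [-2.4020e-01 -2.5650e-01  2.2970e+00 -1.9000e-03  1.0234e+00 -2.4470e-01] tau [ -0.  -23.6 -45.7   0.1  -0.2   0. ]
t 17.77 p [394.6 -73.1 272.6] phi 0.36 tilt [ 0.0749 -0.0201] op 70.2 F [ 0.4  0.3 -0.4]
q [-2.4020e-01 -2.5680e-01  2.2973e+00 -2.0000e-03  1.0235e+00 -2.4470e-01] tau [  0.  -23.1 -45.9   0.1  -0.2   0. ]
```

servo_tool:
  targets:
    - [7, 2, 0, -2, 0]
    - [7, 2, 0, -3.5, 0]
    - [7, 2, 0, -3.5, 0]
    - [7, 2, 0, -3.5, 0]
    - [7, 0, 0, -1, 0]

```text
time: 18.18
ee_pos: [464.6, -69.3, 414.3]
orientation: [0.009, 0.999, 0.002, 0.033]
contact_force: [0.5, 0.2, 0.1]
opening: 69.9
```

```bash
python3 g.py
```

```text
t 18.18 p [464.6 -69.3 414.3] phi 0.31 tilt [ 0.0661 -0.0181] op 69.9 F [0.5 0.2 0.1]
q [-0.1948 -0.238   2.0266 -0.0052  1.2846 -0.1982] tau [  0.4 -24.5 -48.6   0.1   0.3   0.2]
```

servo_tool:
  targets:
    - [7, 0, 0, 0, 0]
    - [7, 0, 0, 0, 0]

```text
time: 18.35
ee_pos: [466.0, -69.3, 416.6]
orientation: [0.009, 0.999, 0.003, 0.035]
contact_force: [-0.1, 0.0, -0.1]
opening: 69.6
```

```bash
python3 g.py
```

```text
t 18.35 p [466.  -69.3 416.6] phi 0.34 tilt [ 0.0698 -0.0188] op 69.6 F [-0.1  0.  -0.1]
q [-0.1943 -0.2386  2.0233 -0.0052  1.2848 -0.1983] tau [  0.2 -31.  -53.5   0.1   0.    0. ]
```

servo_tool:
  targets:
    - [7, 0, 0, 1.5, 0]
    - [7, 0, 0, 1.5, 0]
    - [7, 0, 0, 1.5, 0]
    - [7, 0, 0, 1.5, 0]
    - [7, 0, 0, 1.5, 0]

```text
time: 18.77
ee_pos: [468.0, -70.7, 334.7]
orientation: [0.009, 0.999, 0.002, 0.034]
contact_force: [-0.1, -0.2, 0.5]
opening: 70.2
```

```bash
python3 g.py
```

```text
t 18.77 p [468.  -70.7 334.7] phi 0.31 tilt [ 0.0681 -0.0186] op 70.2 F [-0.1 -0.2  0.5]
q [-0.1964 -0.1708  2.1136 -0.0055  1.1284 -0.199 ] tau [  0.1 -36.3 -49.6   0.1   0.7   0. ]
```

servo_tool:
  targets:
    - [7, 0, 0, -4, 0]
    - [7, 0, 0, -4.1, 0]
    - [7, 0, 0, -4.1, 0]
    - [7, 0, 0, -4.1, 0]
    - [7, 0, 0, -4.1, 0]

```text
time: 19.18
ee_pos: [446.6, -66.2, 521.5]
orientation: [0.006, 1.0, 0.002, 0.017]
contact_force: [0.8, -0.1, -0.4]
opening: 69.9
```

servo_tool:
  targets:
    - [7, 0, 0, -2, 0]
    - [7, 0, 0, -1, 0]
    - [7, 0, 0, 0, 0]

```text
time: 19.43
ee_pos: [444.9, -66.1, 556.5]
orientation: [0.007, 1.0, 0.002, 0.02]
contact_force: [0.3, -0.0, 0.2]
opening: 69.8
```

```bash
python3 g.py
```

```text
t 19.43 p [444.9 -66.1 556.5] phi 0.21 tilt [ 0.0391 -0.013 ] op 69.8 F [ 0.3 -0.   0.2]
q [-0.1962 -0.3076  1.8398 -0.0051  1.5685 -0.1996] tau [  0.  -26.3 -54.2   0.1   0.5   0. ]
```

servo_tool:
  targets:
    - [7, 0, 0, 2, 0]
    - [7, 0, 0, 2, 0]
    - [7, 0, 0, 2, 0]
    - [7, 0, 0, 2, 0]
    - [7, 0, 0, 2, 0]

```text
time: 19.85
ee_pos: [446.9, -67.4, 444.7]
orientation: [0.006, 1.0, 0.001, 0.017]
contact_force: [0.4, 1.2, 0.3]
opening: 70.2
```

```bash
python3 g.py
```

```text
t 19.85 p [446.9 -67.4 444.7] phi 0.18 tilt [ 0.0345 -0.0122] op 70.2 F [0.4 1.2 0.3]
q [-0.1982 -0.2726  2.0004 -0.0053  1.3776 -0.2002] tau [  0.1 -30.8 -54.4   0.1   1.    0. ]
```

servo_tool:
  targets:
    - [7, 0, 0, 2, 0]
    - [7, 0, 0, 2, 0]
    - [7, 0, 0, 2, 0]
    - [7, 0, 0, 2, 0]
    - [7, 0, 0, 1, 0]

```text
time: 20.27
ee_pos: [441.3, -67.2, 333.7]
orientation: [0.004, 1.0, 0.001, 0.008]
contact_force: [0.5, -0.4, -1.4]
opening: 70.0
```

```bash
python3 g.py
```

```text
t 20.27 p [441.3 -67.2 333.7] phi 0.15 tilt [ 0.0157 -0.0084] op 70.0 F [ 0.5 -0.4 -1.4]
q [-0.2001 -0.1961  2.135  -0.0056  1.1856 -0.2006] tau [  0.  -33.8 -51.1   0.1   0.1   0. ]
```

Fast-up then slow-down cycles unwind the tilt, which is now 0.016. I'll turn the jaws along y, which makes the grip insensitive to any remaining pitch, and go back to the wide bottle more slowly.

servo_tool:
  targets:
    - [7, 0, 0, 0, -7.1]
    - [7, 0, 0, 0, -7.1]
    - [7, 0, 0, 0, -7.1]
    - [7, 0, 0, 0, -7.1]
    - [7, 0, 0, 0, -7.1]

```text
time: 20.68
ee_pos: [434.1, -66.0, 320.6]
orientation: [0.002, 0.951, 0.309, -0.002]
contact_force: [-0.1, -0.4, 0.1]
opening: 69.9
```

servo_tool:
  targets:
    - [7, 0, 0, 0, -7.1]
    - [7, 0, 0, 0, -7.1]
    - [7, 0, 0, 0, -7.1]
    - [7, 0, 0, 0, -7.1]
    - [7, 0, 0, 0, -7.1]

```text
time: 21.1
ee_pos: [429.1, -65.2, 312.6]
orientation: [-0.002, 0.81, 0.587, -0.005]
contact_force: [-0.8, 0.2, 1.1]
opening: 69.9
```

servo_tool:
  targets:
    - [7, 0, 0, 0, -7]
    - [7, 0, 0, 0, -2]
    - [7, 0, 0, 0, 0]

```text
time: 21.35
ee_pos: [426.2, -64.7, 308.1]
orientation: [-0.005, 0.757, 0.653, -0.007]
contact_force: [-0.0, -0.2, -0.7]
opening: 69.8
```

```bash
python3 g.py 551.5 42.6 180 87
```

```text
t 21.35 p [426.2 -64.7 308.1] phi 81.55 tilt [-0.0171 -0.0017] op 69.8 F [-0.  -0.2 -0.7]
q [-0.2016 -0.183   2.1716 -0.0055  1.1694 -1.6226] tau [  0.  -31.  -47.3  -0.1   0.2  -1.1]
tool cm [12.51 11.03 12.57] turn -5.45
```

servo_tool:
  targets:
    - [7, 1.2, 1.2, 0.8, -5.4]
    - [7, 1.3, 1.3, 1, 0]
    - [7, 1.3, 1.3, 1, 0]
    - [7, 1.3, 1.3, 1, 0]
    - [7, 1.3, 1.3, 1, 0]

```text
time: 21.77
ee_pos: [492.0, -4.9, 254.1]
orientation: [-0.006, 0.728, 0.685, -0.008]
contact_force: [-0.0, -0.5, 0.3]
opening: 70.0
```

```bash
python3 g.py 551.5 42.6 180 87
```

```text
t 21.77 p [492.   -4.9 254.1] phi 86.51 tilt [-0.019 -0.002] op 70.0 F [-0.  -0.5  0.3]
q [-0.0557  0.      2.111  -0.0035  1.0494 -1.5638] tau [ -3.9 -49.7 -41.4  -0.    0.7  -0.7]
tool cm [5.13 5.78 7.28] turn -0.49
```

servo_tool:
  targets:
    - [7, 1.3, 1.5, 1.2, 0]
    - [7, 1.3, 1.5, 1.2, 0]
    - [7, 1.1, 1.2, 1.2, 0]
    - [7, 0.4, 0.5, 0.8, 0]
    - [7, 0, 0, 0, 0]

```text
time: 22.18
ee_pos: [539.8, 36.6, 200.0]
orientation: [-0.009, 0.731, 0.682, -0.011]
contact_force: [-0.7, -0.3, -1.5]
opening: 70.2
```

```bash
python3 g.py 551.5 42.6 92 87;python3 - <<'E'
from h import *
p,d=snap('scene','s3.png');p2,d2=snap('top','t3.png')
for c,dd in [('scene',d),('top',d2)]:
  for r in eyes.masks_of(c,'wide_bottle')[:1]:
        P=world(c,r['pixels'],dd);print(r['score'],r['extent'])
        T=P[(P[:,2]>100)&(P[:,2]<140)]; print(cv2.minAreaRect(T[T[:,2]>np.percentile(T[:,2],98)-4][:,:2].astype('f4')),np.percentile(T[:,2],98))
E
python3 g.py 551.5 42.6 92 87
```

```text
t 22.18 p [539.8  36.6 200. ] phi 86.08 tilt [-0.0271 -0.002 ] op 70.2 F [-0.7 -0.3 -1.5]
q [ 2.5300e-02  1.5980e-01  2.0496e+00 -1.6000e-03  9.5930e-01 -1.4760e+00] tau [  0.9 -52.9 -42.1   0.   -0.3   0.2]
tool cm [ 0.72  1.42 10.76] turn -0.92
0.57 [296.7, 192.3, 329.5, 264.2]
((551.6175537109375, 42.61222839355469), (43.589176177978516, 41.909271240234375), 73.69572448730469) 131.3613439580438
t 22.38 p [540.2  35.7 202.9] phi 86.06 tilt [-0.0235 -0.002 ] op 69.7 F [ 1.  -1.1 -0.5]
q [ 2.3600e-02  1.5480e-01  2.0493e+00 -1.7000e-03  9.6110e-01 -1.4774e+00] tau [  0.5 -52.4 -40.   -0.    0.1   0. ]
tool cm [ 0.81  1.34 11.06] turn -0.94
```

servo_tool:
  targets:
    - [7, 0.4, 0.7, 1, -0.9]
    - [7, 0.3, 0.4, 1.5, 0]
    - [7, 0, 0, 1.5, 0]
    - [7, 0, 0, 1, 0]

```text
time: 22.72
ee_pos: [553.7, 40.9, 155.0]
orientation: [-0.004, 0.725, 0.688, -0.006]
contact_force: [-0.6, 0.8, -0.8]
opening: 70.1
```

```bash
python3 g.py 550.5 42.6 92 87
```

```text
t 22.72 p [553.7  40.9 155. ] phi 86.99 tilt [-0.0136 -0.0017] op 70.1 F [-0.6  0.8 -0.8]
q [ 3.2300e-02  2.4120e-01  2.0493e+00 -1.6000e-03  8.6470e-01 -1.4849e+00] tau [  0.2 -61.4 -38.7  -0.    0.4   0. ]
tool cm [ 0.17 -0.25  6.31] turn -0.01
```

servo_tool:
  targets:
    - [7, 0.1, -0.2, 1.2, 0]
    - [7, 0.1, 0, 1.3, 0]
    - [7, 0, 0, 1.3, 0]
    - [7, 0, 0, 1, 0]
    - [7, 0, 0, 0.3, 0]

```text
time: 23.13
ee_pos: [551.4, 42.0, 100.4]
orientation: [-0.004, 0.725, 0.688, -0.005]
contact_force: [-1.1, -0.2, 0.5]
opening: 69.8
```

```bash
python3 g.py 550.5 42.6 92 87
```

```text
t 23.13 p [551.4  42.  100.4] phi 87.01 tilt [-0.012  -0.0016] op 69.8 F [-1.1 -0.2  0.5]
q [ 3.4500e-02  3.2450e-01  2.0696e+00 -1.8000e-03  7.5970e-01 -1.4828e+00] tau [  0.1 -62.2 -34.1  -0.   -0.1   0. ]
tool cm [ 0.06 -0.09  0.84] turn 0.01
```

servo_tool:
  targets:
    - [6, 0, 0, 0.5, 0]
    - [5, 0, 0, 0.1, 0]
    - [4.4, 0, 0, 0, 0]
    - [3.8, 0, 0, 0, 0]
    - [3.8, 0, 0, 0, 0]

```text
time: 23.55
ee_pos: [551.9, 41.7, 94.4]
orientation: [-0.003, 0.725, 0.688, -0.005]
contact_force: [0.2, 0.5, -1.8]
opening: 43.5
```

```bash
python3 g.py 550.5 42.6 92 87
```

```text
t 23.55 p [551.9  41.7  94.4] phi 87.01 tilt [-0.0114 -0.0016] op 43.5 F [ 0.2  0.5 -1.8]
q [ 3.3900e-02  3.3490e-01  2.0700e+00 -1.8000e-03  7.4810e-01 -1.4833e+00] tau [ -0.  -63.1 -33.7  -0.    0.1  -0. ]
tool cm [ 0.08 -0.14  0.25] turn 0.01
```

servo_tool:
  targets:
    - [3.8, 0, 0, -1, 0]
    - [3.8, 0, 0, -1.8, 0]
    - [3.8, 0, 0, -1.8, 0]
    - [3.8, 0, 0, -1, 0]

```text
time: 23.88
ee_pos: [550.9, 41.8, 152.5]
orientation: [-0.005, 0.725, 0.688, -0.006]
contact_force: [0.0, -0.4, -2.0]
opening: 43.9
```

```bash
python3 g.py 496.7 -234 150 87
```

```text
t 23.88 p [550.9  41.8 152.5] phi 87.01 tilt [-0.0154 -0.0017] op 43.9 F [ 0.  -0.4 -2. ]
q [ 3.4000e-02  2.4160e-01  2.0546e+00 -1.6000e-03  8.6080e-01 -1.4836e+00] tau [  0.  -56.4 -36.2  -0.    0.    0. ]
tool cm [-27.82  -3.97   0.39] turn 0.01
```

servo_tool:
  targets:
    - [3.8, -1.5, -0.2, 0, 0]
    - [3.8, -2.5, -0.4, 0, 0]
    - [3.8, -2.5, -0.4, 0, 0]
    - [3.8, -2.5, -0.4, 0, 0]
    - [3.8, -2.5, -0.4, 0, 0]

```text
time: 24.3
ee_pos: [529.5, -72.4, 160.2]
orientation: [-0.001, 0.723, 0.691, -0.003]
contact_force: [0.4, -0.9, -2.2]
opening: 43.3
```

servo_tool:
  targets:
    - [3.8, -2.5, -0.4, 0, 0]
    - [3.8, -2.5, -0.4, 0, 0]
    - [3.8, -2.5, -0.4, 0, 0]
    - [3.8, -2.5, -0.3, 0, 0]
    - [3.8, -2, -0.3, 0, 0]

```text
time: 24.72
ee_pos: [504.2, -197.8, 164.1]
orientation: [0.0, 0.723, 0.691, -0.002]
contact_force: [0.9, 0.7, -3.0]
opening: 43.8
```

```bash
python3 g.py 496.7 -234 150 87
```

```text
t 24.72 p [ 504.2 -197.8  164.1] phi 87.37 tilt [-0.0027 -0.003 ] op 43.8 F [ 0.9  0.7 -3. ]
q [-0.415   0.2016  2.0788 -0.005   0.8625 -1.9367] tau [  5.2 -57.8 -37.7  -0.1   0.1   0.8]
tool cm [-3.65 -0.58  1.42] turn 0.37
```

servo_tool:
  targets:
    - [3.8, -1.5, -0.3, 0.5, 0]
    - [3.8, -0.7, -0.1, 1, 0]
    - [3.8, 0, 0, 1, 0]
    - [3.8, 0, 0, 0.5, 0]

```text
time: 25.05
ee_pos: [499.0, -224.4, 135.5]
orientation: [0.002, 0.725, 0.689, -0.001]
contact_force: [0.3, 1.0, -4.1]
opening: 43.9
```

```bash
python3 g.py 496.7 -234 95 87
```

```text
t 25.05 p [ 499.  -224.4  135.5] phi 87.14 tilt [ 0.0015 -0.0053] op 43.9 F [ 0.3  1.  -4.1]
q [-0.4632  0.2528  2.0808 -0.0056  0.8044 -1.9801] tau [ -1.4 -61.6 -38.4  -0.1   0.1  -0.1]
tool cm [-0.95 -0.19  4.05] turn 0.14
```

servo_tool:
  targets:
    - [3.8, -0.3, -0.1, 1, 0]
    - [3.8, -0.2, 0, 1, 0]
    - [3.8, 0, 0, 1, 0]
    - [3.8, 0, 0, 0.4, 0]
    - [3.8, 0, 0, 0.2, 0]

```text
time: 25.47
ee_pos: [497.6, -226.5, 93.9]
orientation: [0.001, 0.724, 0.69, -0.002]
contact_force: [3.6, 3.6, 26.3]
opening: 43.8
```

```bash
python3 g.py 496.7 -234 95 87
```

```text
t 25.47 p [ 497.6 -226.5   93.9] phi 87.31 tilt [-0.001  -0.0035] op 43.8 F [ 3.6  3.6 26.3]
q [-0.468   0.3224  2.0899 -0.0054  0.7287 -1.9877] tau [ -1.7 -54.8 -29.1  -0.6   0.2  -0. ]
tool cm [-0.75 -0.05 -0.11] turn 0.31
```

It's down, though it touched harder than I'd like at 26 N. I'll release and be gentler next time.

servo_tool:
  targets:
    - [4.4, 0, 0, -0.1, 0]
    - [5, 0, 0, 0, 0]
    - [6, 0, 0, 0, 0]
    - [6.5, 0, 0, -1.5, 0]
    - [7, 0, 0, -3, 0]

```text
time: 25.88
ee_pos: [496.0, -224.4, 136.4]
orientation: [-0.002, 0.723, 0.691, -0.003]
contact_force: [-0.1, -0.2, -1.3]
opening: 66.9
```

servo_tool:
  targets:
    - [7, 0, 0, -3, 0]
    - [7, 0, 0, -2, 0]
    - [7, 0, 0, 0, 0]

```text
time: 26.13
ee_pos: [498.2, -225.1, 193.7]
orientation: [0.0, 0.723, 0.691, -0.002]
contact_force: [0.9, -0.3, 1.1]
opening: 69.9
```

```bash
cat > look.py <<'E'
from meas import *
import sys
tag=sys.argv[1]; names=sys.argv[2].split(',')
cams=sys.argv[3].split(',') if len(sys.argv)>3 else ['top','scene']
for c in cams:
    p,d=snap(c,f'{c}_{tag}.png'); np.save(f'{c}_{tag}.npy',d)
    cv2.imwrite(f'pics/{c}_{tag}_c.png',cv2.resize(cv2.cvtColor(p,4)[100:400,180:580] if c=='scene' else cv2.cvtColor(p,4)[130:370,110:560],None,fx=1.75,fy=1.75))
    for n in names:
        for i,r in enumerate(eyes.masks_of(c,n)[:2]):
            if r['score']<.45: continue
            P=world(c,r['pixels'],d); z=P[:,2]; h=np.percentile(z,97); T=P[(z>h-5)]
            print(c,n,round(r['score'],2),r['extent'],'h',h.round(1),*rect(T))
E
python3 g.py; python3 look.py a rack,necked_bottle,wide_bottle,small_jar,spill_tray; python3 g.py
```

```text
t 26.13 p [ 498.2 -225.1  193.7] phi 87.39 tilt [-0.0021 -0.003 ] op 69.9 F [ 0.9 -0.3  1.1]
q [-0.4653  0.1661  2.0557 -0.0046  0.9204 -1.9878] tau [  0.  -54.2 -37.2  -0.1   1.   -0. ]
top wide_bottle 0.96 [427.1, 270.3, 477.3, 299.5] h 131.4 [ 472.6 -197.1] [ 22.1 106. ] 22.37
top small_jar 0.63 [280.7, 177.5, 297.1, 203.1] h 49.5 [625.2  89.9] [31.1 31.5] 26.5
top spill_tray 0.78 [262.6, 176.2, 391.3, 272.6] h 13.9 [578.8   6.7] [220.2 151. ] 86.63
scene rack 0.56 [255.4, 226.9, 296.1, 268.7] h 51.9 [609.9  12.3] [39.1 48.8] 83.77
scene necked_bottle 0.69 [228.7, 72.7, 255.3, 138.9] h 145.5 [ 484.6 -313. ] [27.8 27.4] 59.52
scene wide_bottle 0.81 [247.1, 101.6, 274.9, 165.5] h 130.9 [ 499.7 -224.9] [43.7 39.5] 59.38
scene small_jar 0.55 [280.9, 267.9, 303.6, 297.7] h 48.7 [627.4  90.6] [32.9 30.9] 39.66
scene spill_tray 0.77 [225.1, 192.9, 358.1, 309.6] h 13.6 [580.8   6.8] [222.4 151.5] 86.75
t 26.73 p [ 496.2 -224.2  189.1] phi 87.39 tilt [-0.0078 -0.0001] op 70.0 F [-0.5 -0.2  0.6]
q [-0.4654  0.1719  2.0588 -0.0046  0.9178 -1.9878] tau [ -0.  -54.6 -39.5  -0.1   0.1   0. ]
```

View pics/scene_a_c.png

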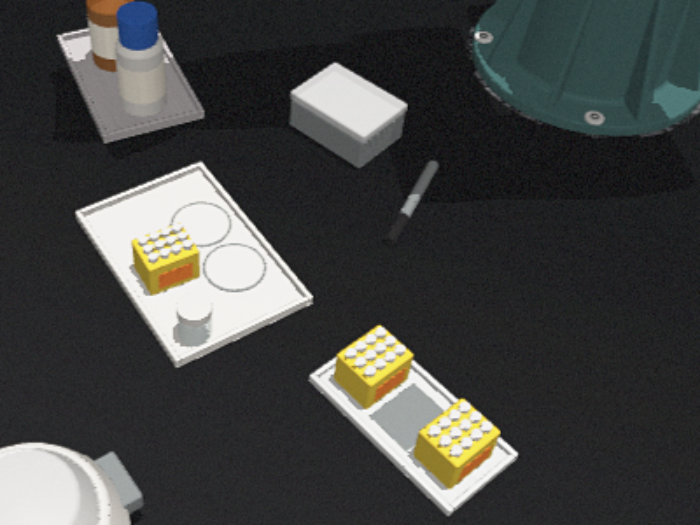

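```bash
python3 - <<'E'
import numpy as np, cv2
from bench import eyes
from h import world
# yellow rack in spill tray by colour
for cam in ['top','scene']:
    im=cv2.cvtColor(cv2.imread(f'pics/{cam}_a.png'),4); d=np.load(f'{cam}_a.npy')
    P=world(cam,np.ones((480,640),bool),d); v,u=np.nonzero(d>0); C=im[v,u].astype(int)
    b=(abs(P[:,0]-606)<50)&(abs(P[:,1]-11)<50)
    yel=b&(C[:,2]<110)&(C[:,0]>120)&(P[:,2]>36)&(P[:,2]<60)
    top=b&(P[:,2]>38)&(P[:,2]<60)
    for m in (yel,top):
        Q=P[m]; print(cam,m.sum(),Q.mean(0).round(1),[np.round(x,2) for x in cv2.minAreaRect(Q[:,:2].astype('f4'))], np.percentile(Q[:,2],[5,50,95]).round(1))
    # ring marks: dark-ish pixels on tray floor
    g=C.mean(1); t=(abs(P[:,0]-548)<45)&(abs(P[:,1]-8)<85)&(P[:,2]<12)
    print(np.percentile(g[t],[2,10,50]))
E
```

```text
top 326 [604.4  10.   44.4] [array([607.8 ,   9.98]), array([42.72, 54.17]), np.float64(83.65)] [40.8 44.7 47. ]
top 663 [606.3  10.5  47. ] [array([607.86,  10.62]), array([43.98, 54.31]), np.float64(83.82)] [42.1 46.  52.4]
[ 83.21333333 210.1        247.33333333]
scene 321 [617.1  21.2  43.2] [array([611.78,  11.79]), array([46.36, 52.52]), np.float64(83.0)] [37.4 43.6 47. ]
scene 696 [612.8  15.   46.7] [array([610.98,  11.28]), array([46.97, 54.52]), np.float64(81.43)] [40.6 46.6 51.9]
[124.29333333 191.13333333 241.        ]
```

The bottles stand upright in the side tray, and the two ring marks are visible at crop (200,222) and (235,267). The rack's 54 mm direction needs a closer look, because the measured rectangle suggests its long side lies along x.

```bash
python3 - <<'E'
import cv2,numpy as np
a=cv2.imread('pics/top_a.png')[170:280,130:400]; b=cv2.imread('pics/scene_a.png')[190:310,215:365]
a=cv2.resize(a,None,fx=2.9,fy=2.9,interpolation=cv2.INTER_CUBIC); b=cv2.resize(b,(348,278))
cv2.imwrite('pics/z1.png',a); cv2.imwrite('pics/z2.png',cv2.resize(b,None,fx=2,fy=2))
E
```

```text
(no output)
```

View pics/z1.png

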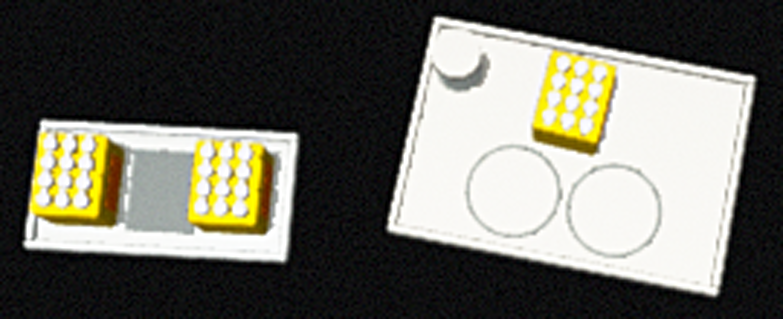

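View pics/z2.png

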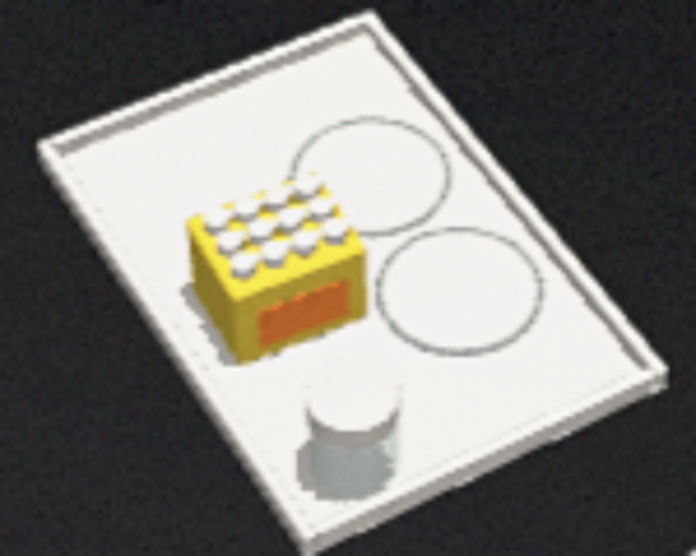

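The pictures show four caps along x, so the rack's 54 mm side lies along x with a yaw of about −6.5°, not along the tray's y as the text says. I trust the images and will grip along x, the same jaw direction the holder needs. Turning by +93°.

servo_tool:
  targets:
    - [7, 0, 0, -1, 7.1]
    - [7, 0, 0, 0, 7.1]
    - [7, 0, 0, 0, 7.1]
    - [7, 0, 0, 0, 7.1]
    - [7, 0, 0, 0, 7.1]

```text
time: 27.15
ee_pos: [496.1, -224.2, 198.8]
orientation: [-0.002, 0.901, 0.434, -0.004]
contact_force: [0.5, 0.7, 0.0]
opening: 70.0
```

servo_tool:
  targets:
    - [7, 0, 0, 0, 7.1]
    - [7, 0, 0, 0, 7.1]
    - [7, 0, 0, 0, 7.1]
    - [7, 0, 0, 0, 7.1]
    - [7, 0, 0, 0, 7.1]

```text
time: 27.57
ee_pos: [496.0, -224.1, 198.3]
orientation: [-0.001, 0.991, 0.136, -0.005]
contact_force: [-0.2, -0.5, -0.6]
opening: 70.0
```

servo_tool:
  targets:
    - [7, 0, 0, 0, 7.1]
    - [7, 0, 0, 0, 7]
    - [7, 0, 0, 0, 0]

```text
time: 27.82
ee_pos: [495.9, -224.1, 197.9]
orientation: [-0.0, 1.0, 0.009, -0.005]
contact_force: [0.3, 0.0, 0.5]
opening: 70.1
```

```bash
python3 g.py 609.4 10.9 150 -6.5
```

```text
t 27.82 p [ 495.9 -224.1  197.9] phi 1.0 tilt [-0.0098  0.0008] op 70.1 F [0.3 0.  0.5]
q [-0.4654  0.1599  2.0539 -0.0046  0.9369 -0.4801] tau [  0.  -54.3 -40.1   0.    0.1   2.7]
tool cm [ 11.8  -23.29   4.7 ] turn 7.5
```

servo_tool:
  targets:
    - [7, 0, -0.5, 0, 7]
    - [7, 0.7, -2, 0, 0.5]
    - [7, 0.9, -2.5, 0, 0]
    - [7, 0.9, -2.5, 0, 0]
    - [7, 0.9, -2.5, 0, 0]

```text
time: 28.23
ee_pos: [539.3, -128.4, 197.3]
orientation: [0.0, 0.999, -0.05, -0.005]
contact_force: [0.4, 0.6, 0.5]
opening: 69.9
```

servo_tool:
  targets:
    - [7, 0.9, -2.5, 0, 0]
    - [7, 0.9, -2.5, 0, 0]
    - [7, 0.9, -2.5, 0, 0]
    - [7, 0.9, -2.5, 0, 0]
    - [7, 0.7, -2, 0, 0]

```text
time: 28.65
ee_pos: [595.4, -6.2, 196.6]
orientation: [0.0, 0.999, -0.038, -0.005]
contact_force: [0.5, -0.3, -0.3]
opening: 69.7
```

```bash
python3 g.py 609.4 10.9 150 -6.5
```

```text
t 28.65 p [595.4  -6.2 196.6] phi -4.38 tilt [-0.0099  0.0003] op 69.7 F [ 0.5 -0.3 -0.3]
q [-4.9400e-02  2.4290e-01  1.9538e+00 -3.0000e-04  9.5470e-01  2.7100e-02] tau [ -4.4 -64.2 -39.    0.1   0.   -0.6]
tool cm [ 1.31 -1.81  4.65] turn 2.12
```

servo_tool:
  targets:
    - [7, 0.6, -0.5, 1.5, 2]
    - [7, 0.4, -0.2, 2, 0]
    - [7, 0, 0, 2, 0]
    - [7, 0, 0, 1.5, 0]
    - [7, 0, 0, 0.5, 0]

```text
time: 29.07
ee_pos: [609.4, 5.5, 120.6]
orientation: [-0.0, 0.999, -0.042, -0.002]
contact_force: [-0.5, 0.7, -0.9]
opening: 70.1
```

```bash
python3 g.py 609.4 10.9 80 -6.5
```

```text
t 29.07 p [609.4   5.5 120.6] phi -4.81 tilt [-0.0046  0.0004] op 70.1 F [-0.5  0.7 -0.9]
q [-2.9300e-02  3.6700e-01  1.9562e+00  4.0000e-04  8.2310e-01  5.4500e-02] tau [  0.2 -69.2 -37.6   0.1  -0.2   0.2]
tool cm [-0.03 -0.53  4.06] turn 1.69
```

servo_tool:
  targets:
    - [7, 0, -0.3, 1, 1.7]
    - [7, 0, -0.2, 1.5, 0]
    - [7, 0, 0, 1, 0]
    - [7, 0, 0, 0.5, 0]
    - [7, 0, 0, 0, 0]

```text
time: 29.48
ee_pos: [609.6, 10.4, 78.6]
orientation: [-0.0, 0.999, -0.051, -0.003]
contact_force: [-0.1, -0.2, -0.1]
opening: 69.9
```

```bash
python3 g.py 609.4 10.9 21 -6.5; python3 look.py b rack,small_jar; python3 g.py 609.4 10.9 21 -6.5
```

```text
t 29.48 p [609.6  10.4  78.6] phi -5.82 tilt [-0.0059  0.0004] op 69.9 F [-0.1 -0.2 -0.1]
q [-2.130e-02  4.319e-01  1.962e+00  4.000e-04  7.536e-01  7.990e-02] tau [  0.2 -69.8 -33.7   0.1  -0.2   0. ]
tool cm [ 0.01 -0.05  5.76] turn 0.68
scene rack 0.71 [257.7, 226.7, 297.7, 270.4] h 51.9 [609.8  15. ] [40.7 46.8] 85.34
scene small_jar 0.77 [283.2, 266.2, 301.1, 296.5] h 48.5 [628.2  90.8] [32.  31.3] 13.87
t 29.78 p [610.5  10.4  80.1] phi -5.89 tilt [-0.0036  0.0004] op 70.0 F [ 0.8 -0.2 -0.7]
q [-2.1200e-02  4.2990e-01  1.9613e+00  4.0000e-04  7.5400e-01  8.1300e-02] tau [ -0.  -70.3 -33.4   0.1   0.1  -0. ]
tool cm [-0.09 -0.04  5.91] turn 0.61
```

View pics/scene_b_c.png

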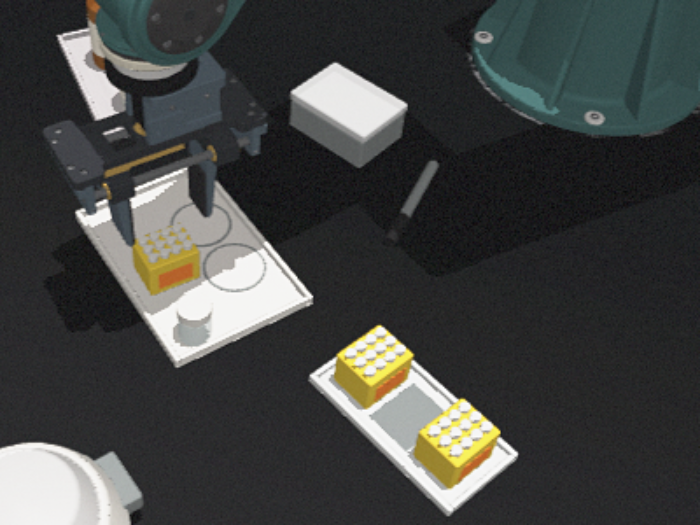

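The fingers straddle the rack along x, at crop (128,235) and (208,210). The jar and the neighbouring racks haven't moved. Going down.

servo_tool:
  targets:
    - [7, -0.1, 0, 1, 0.6]
    - [7, 0, 0, 1.3, 0]
    - [7, 0, 0, 1.3, 0]
    - [7, 0, 0, 1, 0]
    - [7, 0, 0, 0.3, 0]

```text
time: 30.2
ee_pos: [610.0, 10.4, 27.7]
orientation: [-0.0, 0.998, -0.057, -0.0]
contact_force: [0.3, -0.3, 0.4]
opening: 70.2
```

```bash
python3 g.py 609.4 10.9 21 -6.5
```

```text
t 30.2 p [610.   10.4  27.7] phi -6.55 tilt [-0.0008  0.0003] op 70.2 F [ 0.3 -0.3  0.4]
q [-2.1200e-02  5.1370e-01  1.9646e+00  5.0000e-04  6.6410e-01  9.2800e-02] tau [  0.  -75.  -30.9   0.1  -0.2   0. ]
tool cm [-0.06 -0.04  0.67] turn -0.05
```

Well aligned. Down a little more, then close gently.

servo_tool:
  targets:
    - [6.6, 0, 0, 0.4, 0]
    - [6, 0, 0, 0.1, 0]
    - [5.6, 0, 0, 0, 0]
    - [5, 0, 0, 0, 0]
    - [5, 0, 0, 0, 0]
  grip_force: 15

```text
time: 30.62
ee_pos: [608.8, 10.5, 19.8]
orientation: [-0.0, 0.998, -0.057, -0.002]
contact_force: [0.7, -0.5, -1.9]
opening: 54.0
```

```bash
python3 g.py 609.4 10.9 21 -6.5
```

```text
t 30.62 p [608.8  10.5  19.8] phi -6.54 tilt [-0.0045  0.0003] op 54.0 F [ 0.7 -0.5 -1.9]
q [-2.1200e-02  5.2680e-01  1.9644e+00  4.0000e-04  6.5480e-01  9.2700e-02] tau [ -0.  -73.8 -29.3   0.    0.   -0. ]
tool cm [ 0.06 -0.05 -0.13] turn -0.04
```

Gripped at 54.0 mm, which confirms the orientation. Lifting.

servo_tool:
  targets:
    - [5, 0, 0, -0.8, 0]
    - [5, 0, 0, -2, 0]
    - [5, 0, 0, -2.5, 0]
    - [5, 0, 0, -2.5, 0]
    - [5, 0, 0, -1, 0]

```text
time: 31.03
ee_pos: [607.8, 10.5, 111.5]
orientation: [-0.0, 0.998, -0.057, -0.004]
contact_force: [1.0, 0.1, -0.5]
opening: 54.1
```

```bash
python3 g.py 517.5 271.8 110 5
```

```text
t 31.03 p [607.8  10.5 111.5] phi -6.54 tilt [-0.0078  0.0004] op 54.1 F [ 1.   0.1 -0.5]
q [-2.1300e-02  3.7950e-01  1.9597e+00  4.0000e-04  8.1020e-01  9.2700e-02] tau [  0.  -65.3 -32.7   0.    0.3  -0. ]
tool cm [-11.95 -24.93   0.23] turn -11.54
```

servo_tool:
  targets:
    - [5, 0, 0, 0, -6]
    - [5, 0, 0, 0, -5]
    - [5, -0.4, -1.5, 0, 0]
    - [5, -0.6, -2.4, 0, 0]
    - [5, -0.6, -2.4, 0, 0]

```text
time: 31.45
ee_pos: [589.4, 71.5, 117.7]
orientation: [-0.0, 0.999, 0.039, 0.001]
contact_force: [0.0, 0.6, -1.4]
opening: 53.8
```

servo_tool:
  targets:
    - [5, -0.6, -2.4, 0, 0]
    - [5, -0.6, -2.4, 0, 0]
    - [5, -0.6, -2.4, 0, 0]
    - [5, -0.6, -2.4, 0, 0]
    - [5, -0.6, -2.4, 0, 0]

```text
time: 31.87
ee_pos: [545.5, 196.8, 117.4]
orientation: [-0.0, 0.999, 0.032, 0.001]
contact_force: [0.7, -0.3, -1.5]
opening: 53.8
```

```bash
python3 g.py 517.5 271.8 110 5
```

```text
t 31.87 p [545.5 196.8 117.4] phi 3.66 tilt [0.0015 0.0004] op 53.8 F [ 0.7 -0.3 -1.5]
q [ 3.0610e-01  3.2870e-01  2.0199e+00 -1.0000e-04  7.9150e-01  2.4220e-01] tau [ -7.3 -65.  -34.6   0.1   0.1  -1.2]
tool cm [-2.32 -7.66  0.74] turn -1.34
```

servo_tool:
  targets:
    - [5, -0.6, -2.3, 0, -1.3]
    - [5, -0.6, -1.8, 0, 0]
    - [5, -0.3, -1, 0, 0]
    - [5, 0, -0.3, 0, 0]
    - [5, 0, 0, 0, 0]

```text
time: 32.28
ee_pos: [520.9, 257.8, 117.0]
orientation: [-0.0, 0.999, 0.041, 0.0]
contact_force: [-0.4, -0.7, -1.0]
opening: 54.0
```

```bash
python3 g.py 517.5 271.8 110 5; python3 look.py c left_rack,right_rack,rack_holder; python3 g.py 517.5 271.8 110 5
```

```text
t 32.28 p [520.9 257.8 117. ] phi 4.75 tilt [0.0005 0.0006] op 54.0 F [-0.4 -0.7 -1. ]
q [4.193e-01 3.313e-01 2.017e+00 5.000e-04 7.926e-01 3.360e-01] tau [  1.5 -64.5 -35.5   0.1   0.    0.2]
tool cm [-0.22 -1.43  0.7 ] turn -0.25
top right_rack 0.97 [195.5, 216.7, 223.9, 253.6] h 52.4 [520.9 221.9] [53.1 35.8] 11.82
top rack_holder 0.92 [175.8, 213.8, 235.0, 260.9] h 12.7 [505.5 234.2] [116.5  99.7] 4.0
scene left_rack 0.79 [419.8, 325.8, 467.0, 378.1] h 51.9 [516.2 323.3] [50.6 37.5] 4.58
scene rack_holder 0.6 [359.2, 303.5, 475.7, 396.6] h 11.6 [518.8 271.8] [ 88.1 172.2] 5.01
t 32.68 p [521.6 256.6 117.1] phi 4.69 tilt [0.0007 0.0007] op 53.7 F [-0.4  1.1 -0.6]
q [4.1690e-01 3.3130e-01 2.0169e+00 5.0000e-04 7.9250e-01 3.3470e-01] tau [ -0.  -64.6 -35.6   0.1   0.   -0. ]
tool cm [-0.28 -1.55  0.71] turn -0.31
```

View pics/scene_c.png

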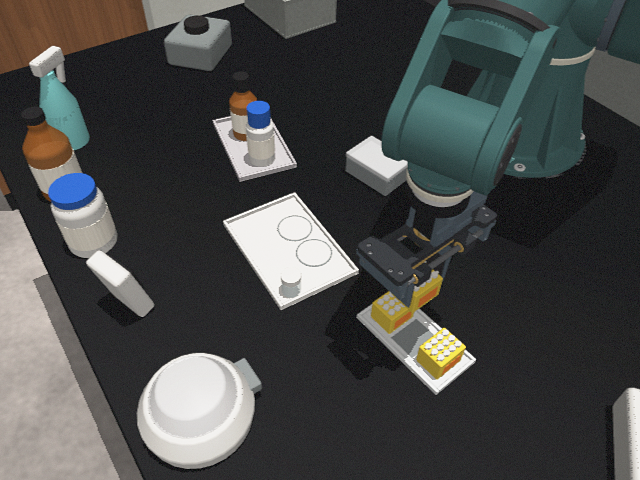

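servo_tool:
  targets:
    - [5, -0.1, -0.6, 0, -0.3]
    - [5, -0.1, -0.6, 0.2, 0]
    - [5, 0, -0.2, 0.2, 0]
    - [5, 0, 0, 0, 0]
    - [5, 0, 0, 0, 0]

```text
time: 33.1
ee_pos: [518.4, 271.3, 112.6]
orientation: [-0.0, 0.999, 0.043, 0.0]
contact_force: [0.5, -0.3, -0.6]
opening: 54.2
```

```bash
python3 g.py 517.5 271.8 110 5; cat > held.py <<'E'
from meas import *
import sys
tag=sys.argv[1]; z0=float(sys.argv[2]); z1=float(sys.argv[3]) # height band for held rack yellow
p,d=snap('scene',f'h_{tag}.png'); 
P=world('scene',np.ones((480,640),bool),d); v,u=np.nonzero(d>0); C=p[v,u].astype(int)
yel=(C[:,0]>110)&(C[:,2]<90)&(C[:,0]-C[:,2]>70)&(abs(P[:,0]-517)<60)&(abs(P[:,1]-272)<100)
c=np.array([518.7,271.8]); a=np.radians(5.); ex=np.array([np.cos(a),np.sin(a)]); ey=np.array([-ex[1],ex[0]])
L=(P[:,:2]-c)@np.array([ex,ey]).T
for nm,m in [('left',yel&(L[:,1]>26)&(P[:,2]<48)),('right',yel&(L[:,1]<-26)&(P[:,2]<48)),('held',yel&(abs(L[:,1])<30)&(P[:,2]>z0)&(P[:,2]<z1))]:
    if m.sum()<10: print(nm,m.sum()); continue
    Q=L[m]; print(nm,m.sum(),'lx',np.percentile(Q[:,0],[1,50,99]).round(1),'ly',np.percentile(Q[:,1],[1,50,99]).round(1),'z',np.percentile(P[m,2],[1,50,99]).round(1))
    # +y face fit
    F=m&(L[:,1]>np.percentile(Q[:,1],99)-4)
    if F.sum()>20:
        k=np.polyfit(L[F,0],L[F,1],1); print('   +y face at',L[F,1].mean().round(2),'slope deg',np.degrees(np.arctan(k[0])).round(2), F.sum())
cv2.imwrite(f'pics/h_{tag}_c.png',cv2.resize(cv2.cvtColor(p,4)[230:400,330:500],None,fx=3.4,fy=3.4,interpolation=cv2.INTER_CUBIC))
E
python3 held.py 1 85 160; python3 g.py 517.5 271.8 110 5
```

```text
t 33.1 p [518.4 271.3 112.6] phi 4.95 tilt [0.0007 0.0007] op 54.2 F [ 0.5 -0.3 -0.6]
q [4.4210e-01 3.4360e-01 2.0102e+00 6.0000e-04 7.8690e-01 3.5530e-01] tau [  0.1 -65.3 -35.3   0.1  -0.    0. ]
tool cm [-0.09 -0.06  0.26] turn -0.05
left 913 lx [-25.4  22.2  28. ] ly [28.8 59.2 72.4] z [ 7.6 38.6 46.9]
   +y face at 71.09 slope deg -0.59 283
right 755 lx [-19.1  23.   27.8] ly [-71.7 -37.5 -27.3] z [ 7.2 33.9 46.8]
   +y face at -28.57 slope deg -1.06 274
held 561 lx [-24.3   6.6  27.4] ly [-3.2 20.6 22.1] z [100.3 126.6 139.5]
   +y face at 20.77 slope deg -0.61 408
t 33.15 p [518.4 271.2 112.6] phi 4.95 tilt [0.0007 0.0007] op 53.9 F [ 0.7 -0.3 -0.9]
q [4.4200e-01 3.4350e-01 2.0103e+00 5.0000e-04 7.8690e-01 3.5530e-01] tau [ -0.1 -65.7 -35.6   0.   -0.    0. ]
tool cm [-0.08 -0.06  0.26] turn -0.05
```

View pics/h_1_c.png

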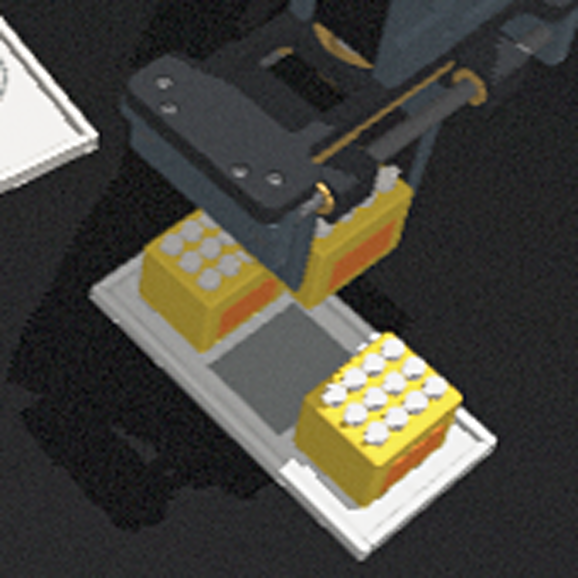

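The held rack sits level above the gap. Its +y face is at 20.8 mm, against 21.3 mm midway between the neighbours, so it is centred to 0.5 mm. Going down.

servo_tool:
  targets:
    - [5, -0.05, -0.05, 0.8, 0]
    - [5, 0, 0, 1, 0]
    - [5, 0, 0, 1, 0]
    - [5, 0, 0, 0.7, 0]
    - [5, 0, 0, 0, 0]

```text
time: 33.57
ee_pos: [517.6, 271.5, 73.6]
orientation: [-0.0, 0.999, 0.043, 0.0]
contact_force: [0.1, -0.1, -0.8]
opening: 54.0
```

```bash
python3 g.py 517.5 271.8 20 5; python3 held.py 2 52 120; python3 g.py 517.5 271.8 20 5
```

```text
t 33.57 p [517.6 271.5  73.6] phi 4.95 tilt [0.0005 0.0006] op 54.0 F [ 0.1 -0.1 -0.8]
q [4.4300e-01 4.0570e-01 2.0173e+00 5.0000e-04 7.1790e-01 3.5630e-01] tau [  0.1 -68.1 -33.6   0.1  -0.3   0. ]
tool cm [-0.01 -0.03  5.36] turn -0.05
left 919 lx [-25.3  22.   27.7] ly [28.6 58.6 72.4] z [ 7.5 38.7 47. ]
   +y face at 71.09 slope deg -0.6 287
right 476 lx [ 4.5 25.9 27.8] ly [-70.9 -44.6 -27.7] z [ 6.5 29.3 46.3]
   +y face at -29.04 slope deg -5.32 126
held 505 lx [-25.6   5.2  26.7] ly [ 4.6 20.8 22.5] z [ 61.   88.5 100.4]
   +y face at 21.03 slope deg -0.46 363
t 33.62 p [517.6 271.5  74.1] phi 4.95 tilt [0.0005 0.0006] op 54.0 F [-0.1  0.4 -1.6]
q [4.4300e-01 4.0500e-01 2.0171e+00 5.0000e-04 7.1880e-01 3.5630e-01] tau [  0.1 -68.2 -33.3   0.1  -0.2   0. ]
tool cm [-0.01 -0.03  5.41] turn -0.05
```

servo_tool:
  targets:
    - [5, 0, 0, 0.8, 0]
    - [5, 0, 0, 1, 0]
    - [5, 0, 0, 1, 0]
    - [5, 0, 0, 0.8, 0]
    - [5, 0, 0, 0.3, 0]

```text
time: 34.03
ee_pos: [518.3, 271.7, 31.9]
orientation: [-0.001, 0.999, 0.043, 0.001]
contact_force: [-0.8, -0.2, -0.5]
opening: 54.1
```

```bash
python3 g.py 517.5 271.8 20 5
```

```text
t 34.03 p [518.3 271.7  31.9] phi 4.94 tilt [0.0018 0.0012] op 54.1 F [-0.8 -0.2 -0.5]
q [4.429e-01 4.773e-01 2.017e+00 5.000e-04 6.451e-01 3.562e-01] tau [ -0.  -71.5 -30.1   0.1  -0.1   0. ]
tool cm [-0.08 -0.02  1.19] turn -0.06
```

servo_tool:
  targets:
    - [5, -0.05, 0, 0.3, 0]
    - [5, 0, 0, 0.3, 0]
    - [5, 0, 0, 0.2, 0]
    - [5, 0, 0, 0.1, 0]

```text
time: 34.37
ee_pos: [517.3, 271.4, 20.8]
orientation: [-0.0, 0.999, 0.043, 0.0]
contact_force: [-0.2, -0.6, -0.5]
opening: 53.9
```

```bash
python3 g.py 517.5 271.8 20 5
```

```text
t 34.37 p [517.3 271.4  20.8] phi 4.94 tilt [0.0005 0.0006] op 53.9 F [-0.2 -0.6 -0.5]
q [4.4320e-01 4.9600e-01 2.0173e+00 5.0000e-04 6.2760e-01 3.5660e-01] tau [ -0.  -70.9 -28.5   0.1  -0.    0. ]
tool cm [ 0.02 -0.03  0.08] turn -0.06
```

servo_tool:
  targets:
    - [5, 0, 0, 0.1, 0]
    - [5, 0, 0, 0, 0]

```text
time: 34.53
ee_pos: [517.5, 271.5, 19.9]
orientation: [-0.0, 0.999, 0.043, 0.0]
contact_force: [1.0, -0.8, -0.7]
opening: 53.7
```

```bash
python3 g.py 517.5 271.8 20 5
```

```text
t 34.53 p [517.5 271.5  19.9] phi 4.94 tilt [0.0009 0.0008] op 53.7 F [ 1.  -0.8 -0.7]
q [4.432e-01 4.978e-01 2.017e+00 5.000e-04 6.257e-01 3.565e-01] tau [ -0.  -70.8 -28.5   0.1  -0.1   0. ]
tool cm [-0.   -0.03 -0.01] turn -0.06
```

servo_tool:
  targets:
    - [5, 0, 0, 0.1, 0]
    - [5, 0, 0, 0, 0]

```text
time: 34.7
ee_pos: [518.0, 271.8, 19.6]
orientation: [-0.001, 0.999, 0.043, 0.001]
contact_force: [1.1, 0.4, -0.5]
opening: 53.9
```

```bash
python3 g.py 517.5 271.8 20 5
```

```text
t 34.7 p [518.  271.8  19.6] phi 4.94 tilt [0.0017 0.0011] op 53.9 F [ 1.1  0.4 -0.5]
q [4.4320e-01 4.9860e-01 2.0164e+00 5.0000e-04 6.2460e-01 3.5660e-01] tau [ -0.  -71.1 -28.5   0.    0.    0. ]
tool cm [-0.05 -0.01 -0.04] turn -0.06
```

servo_tool:
  targets:
    - [5, -0.05, 0, 0.1, 0]
    - [5, 0, 0, 0.05, 0]

```text
time: 34.87
ee_pos: [518.1, 271.9, 19.2]
orientation: [-0.001, 0.999, 0.043, 0.001]
contact_force: [-5.1, -3.7, 11.5]
opening: 53.8
```

```bash
python3 g.py 517.5 271.8 20 5; python3 held.py 3 5 47
```

```text
t 34.87 p [518.1 271.9  19.2] phi 4.94 tilt [0.0026 0.0015] op 53.8 F [-5.1 -3.7 11.5]
q [4.4340e-01 4.9920e-01 2.0165e+00 3.0000e-04 6.2280e-01 3.5690e-01] tau [ -0.2 -66.1 -29.4  -0.   -1.8   0. ]
tool cm [-0.07  0.01 -0.08] turn -0.06
left 933 lx [-24.9  21.3  27.8] ly [28.7 58.3 72.4] z [ 7.5 38.9 46.6]
   +y face at 71.06 slope deg -0.73 291
right 27 lx [-25.8 -22.5 -17.9] ly [-47.4 -31.8 -27.5] z [41.7 44.4 46.9]
held 384 lx [-25.2   8.7  27.2] ly [-28.4  21.1  29.8] z [ 8.2 40.8 46.5]
   +y face at 29.05 slope deg -0.1 40
```

Floor contact at about 11 N, so the rack is seated. Releasing.

servo_tool:
  targets:
    - [5.5, 0, 0, 0, 0]
    - [6, 0, 0, 0, 0]
    - [6.5, 0, 0, 0, 0]
    - [7, 0, 0, -0.5, 0]
    - [7, 0, 0, -1.5, 0]

```text
time: 35.33
ee_pos: [517.0, 271.4, 38.2]
orientation: [-0.0, 0.999, 0.043, 0.0]
contact_force: [-0.9, -0.6, 0.0]
opening: 70.0
```

servo_tool:
  targets:
    - [7, 0, 0, -2.5, 0]
    - [7, 0, 0, -3, 0]
    - [7, 0, 0, -3, 0]
    - [7, 0, 0, -3, 0]
    - [7, 0, 0, -2, 0]

```text
time: 35.75
ee_pos: [514.9, 270.4, 177.5]
orientation: [0.001, 0.999, 0.043, -0.002]
contact_force: [-0.2, 0.5, 1.0]
opening: 70.3
```

```bash
python3 g.py 481 -319 190 87
```

```text
t 35.75 p [514.9 270.4 177.5] phi 4.94 tilt [-0.0046 -0.0019] op 70.3 F [-0.2  0.5  1. ]
q [4.4340e-01 2.4500e-01 1.9929e+00 3.0000e-04 9.0860e-01 3.5700e-01] tau [  0.1 -56.6 -36.7   0.1  -0.4  -0. ]
tool cm [-8.46 58.43 -1.12] turn -82.06
```

servo_tool:
  targets:
    - [7, 0, 1.5, -0.5, 4.9]
    - [7, -0.1, 3, 0, 0]
    - [7, -0.1, 3, 0, 0]
    - [7, -0.1, 3, 0, 0]
    - [7, -0.1, 3, 0, 0]

```text
time: 36.17
ee_pos: [515.3, 136.7, 191.9]
orientation: [-0.002, 1.0, 0.001, 0.004]
contact_force: [0.9, -0.5, 0.7]
opening: 69.9
```

servo_tool:
  targets:
    - [7, -0.1, 3, 0, 0]
    - [7, -0.1, 3, 0, 0]
    - [7, -0.1, 3, 0, 0]
    - [7, -0.1, 3, 0, 0]
    - [7, -0.1, 3, 0, 0]

```text
time: 36.58
ee_pos: [509.3, -20.2, 193.8]
orientation: [-0.002, 1.0, 0.002, 0.006]
contact_force: [1.2, -0.5, -0.6]
opening: 70.3
```

```bash
python3 g.py 498.5 -225 180 0; python3 held.py 4 5 47;python3 look.py d necked_bottle,wide_bottle; python3 g.py 498.5 -225 180 0
```

```text
t 36.58 p [509.3 -20.2 193.8] phi 0.22 tilt [0.0114 0.0036] op 70.3 F [ 1.2 -0.5 -0.6]
q [-0.0877  0.1001  2.1322  0.0058  0.8983 -0.0951] tau [  9.9 -49.2 -38.3   0.    0.1   1.6]
tool cm [-1.17 20.48  1.29] turn 0.22
left 898 lx [-25.5  22.6  27.8] ly [28.6 59.4 72.4] z [ 8.  37.8 46.4]
   +y face at 71.05 slope deg -0.5 286
right 733 lx [-27.2  23.2  27.7] ly [-92.2 -38.9 -27.6] z [ 0.9 37.9 46.9]
   +y face at -29.05 slope deg 0.04 238
held 1025 lx [-25.   19.9  27.5] ly [-29.8   3.8  29.4] z [ 7.9 37.9 46.5]
   +y face at 29.1 slope deg 0.7 40
top necked_bottle 0.85 [475.7, 279.0, 536.6, 309.2] h 146.4 [ 482.  -315.4] [30.3 30.1] 11.02
top wide_bottle 0.87 [432.9, 260.8, 478.5, 297.9] h 132.1 [ 470.4 -157.2] [ 42.3 188. ] 20.02
scene necked_bottle 0.6 [230.4, 70.5, 255.7, 141.1] h 145.7 [ 484.9 -315. ] [31.2 29.3] 6.33
scene wide_bottle 0.61 [247.2, 103.9, 274.9, 166.1] h 130.5 [ 507.  -224.5] [26.7 43.8] 2.73
t 36.93 p [509.6 -17.9 193.3] phi 0.26 tilt [0.0108 0.0037] op 70.1 F [-0.6  0.4 -0.2]
q [-0.0832  0.1014  2.1316  0.0059  0.8981 -0.0915] tau [ -1.  -48.7 -39.6   0.1   0.    0. ]
tool cm [-1.22 20.71  1.24] turn 0.26
```

View pics/h_4_c.png

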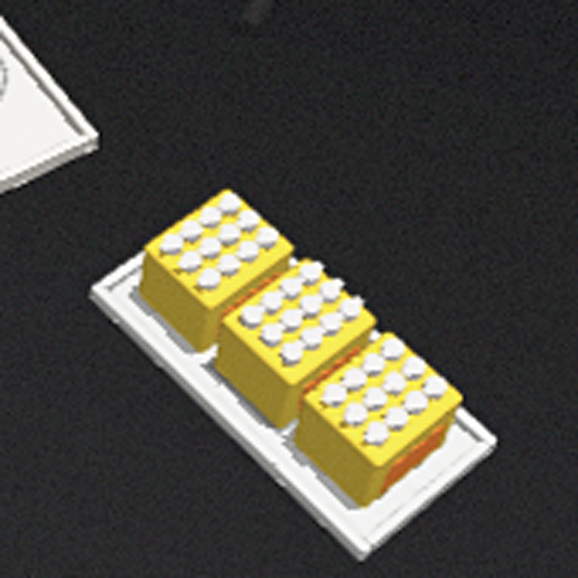

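View pics/top_d_c.png

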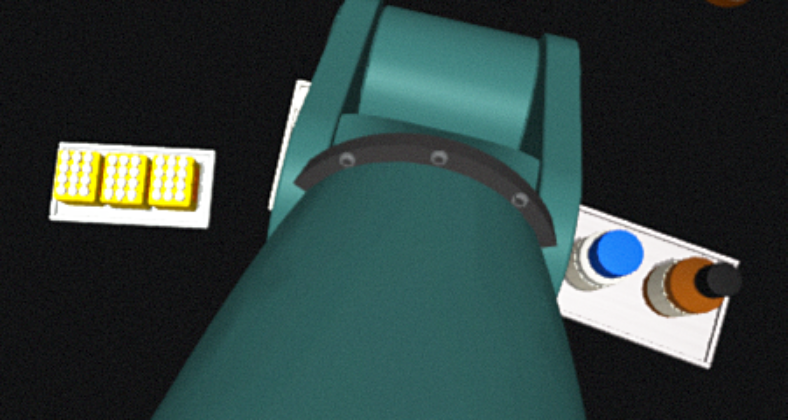

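The rack sits level and evenly between its neighbours. Next I'll fetch the wide bottle, at about (498.5, −225).

servo_tool:
  targets:
    - [7, -0.1, 2.5, 0, 0.2]
    - [7, -0.1, 2.8, 0, 0]
    - [7, -0.2, 2.8, 0, 0]
    - [7, -0.2, 2.8, 0, 0]
    - [7, -0.2, 2.8, 0, 0]

```text
time: 37.35
ee_pos: [503.4, -150.8, 192.9]
orientation: [-0.002, 1.0, 0.008, 0.006]
contact_force: [0.9, -0.3, -0.2]
opening: 69.8
```

servo_tool:
  targets:
    - [7, -0.1, 2.5, 0, 0]
    - [7, -0.1, 1.8, 0, 0]
    - [7, 0, 0.6, 0, 0]
    - [7, 0, 0, 0, 0]

```text
time: 37.68
ee_pos: [503.1, -202.4, 192.8]
orientation: [-0.002, 1.0, 0.009, 0.006]
contact_force: [0.8, 0.1, -0.4]
opening: 70.3
```

```bash
python3 g.py 498.5 -225 94 0
```

```text
t 37.68 p [ 503.1 -202.4  192.8] phi 0.99 tilt [0.0114 0.0044] op 70.3 F [ 0.8  0.1 -0.4]
q [-0.4298  0.1561  2.0696  0.0111  0.9074 -0.4539] tau [ -2.1 -53.  -40.2  -0.    0.   -0.4]
tool cm [-0.61  2.29  9.86] turn 0.99
```

servo_tool:
  targets:
    - [7, -0.4, 1, 1, 1]
    - [7, -0.2, 0.8, 1.3, 0]
    - [7, 0, 0.3, 1.3, 0]
    - [7, 0, 0, 0.8, 0]
    - [7, 0, 0, 0, 0]

```text
time: 38.1
ee_pos: [497.4, -221.0, 143.6]
orientation: [-0.003, 1.0, 0.001, 0.005]
contact_force: [0.4, 0.8, -0.5]
opening: 70.2
```

```bash
python3 g.py 498.5 -225 94 0
```

```text
t 38.1 p [ 497.4 -221.   143.6] phi 0.12 tilt [0.0108 0.005 ] op 70.2 F [ 0.4  0.8 -0.5]
q [-0.4655  0.2337  2.0861  0.0129  0.8144 -0.4764] tau [ -0.5 -57.  -37.5   0.1  -0.4  -0. ]
tool cm [0.06 0.43 4.96] turn 0.12
```

servo_tool:
  targets:
    - [7, 0.1, 0.3, 1, 0]
    - [7, 0, 0.1, 1.2, 0]
    - [7, 0, 0, 1.2, 0]
    - [7, 0, 0, 1, 0]
    - [7, 0, 0, 0.2, 0]

```text
time: 38.52
ee_pos: [498.9, -223.8, 92.5]
orientation: [-0.003, 1.0, 0.002, 0.005]
contact_force: [-0.2, 0.8, -0.7]
opening: 70.0
```

```bash
python3 g.py 498.5 -225 94 0
```

```text
t 38.52 p [ 498.9 -223.8   92.5] phi 0.2 tilt [0.0103 0.0054] op 70.0 F [-0.2  0.8 -0.7]
q [-0.469   0.3225  2.0934  0.0144  0.719  -0.4834] tau [ -0.1 -61.4 -33.7   0.1  -0.2  -0. ]
tool cm [-0.04  0.12 -0.15] turn 0.2
```

servo_tool:
  targets:
    - [6, 0, 0.1, -0.1, 0]
    - [5, 0, 0, 0, 0]
    - [4.5, 0, 0, 0, 0]
    - [3.8, 0, 0, 0, 0]
    - [3.8, 0, 0, 0, 0]
  grip_force: 20

```text
time: 38.93
ee_pos: [498.9, -224.7, 93.1]
orientation: [-0.003, 1.0, 0.002, 0.005]
contact_force: [-0.3, -0.5, -3.5]
opening: 43.5
```

```bash
python3 g.py 498.5 -225 94 0
```

```text
t 38.93 p [ 498.9 -224.7   93.1] phi 0.21 tilt [0.0095 0.0059] op 43.5 F [-0.3 -0.5 -3.5]
q [-0.4705  0.3223  2.0921  0.0144  0.7214 -0.4851] tau [ -0.  -61.8 -33.5   0.1   0.1   0. ]
tool cm [-0.04  0.03 -0.09] turn 0.21
```

Gripped. While the clock stands, I'll measure the ring marks from the saved pictures.

```bash
cat > rings.py <<'E'
import numpy as np, cv2
from bench import eyes
from scipy.optimize import least_squares
for cam in ['top','scene']:
    im=cv2.imread(f'pics/{cam}_a.png'); g=cv2.cvtColor(im,6).astype(float)
    c=eyes.calibration(cam);K=np.array(c['intrinsics']);W=np.array(c['world_to_cam']);T=np.linalg.inv(W)
    # rectified 0.5mm map of plane z=4
    xs=np.arange(490,670,.5); ys=np.arange(-110,125,.5); X,Y=np.meshgrid(xs,ys,indexing='ij')
    P=np.stack([X,Y,0*X+4,0*X+1],-1)@W.T; u=P[...,0]/P[...,2]*K[0,0]+K[0,2]; v=P[...,1]/P[...,2]*K[1,1]+K[1,2]
    R=cv2.remap(g.astype('f4'),u.astype('f4'),v.astype('f4'),cv2.INTER_LINEAR)
    D=cv2.GaussianBlur(R,(0,0),14)-cv2.GaussianBlur(R,(0,0),1.2) # dark lines positive
    for nm,(x0,y0) in {'amber':(546,-25.5),'wide':(550,42.4)}.items():
        best=None
        th=np.linspace(0,2*np.pi,180,endpoint=False)
        for r in np.arange(25,36,.5):
            for dx in np.arange(-6,6.1,.5):
                for dy in np.arange(-6,6.1,.5):
                    i=((x0+dx+r*np.cos(th)-490)*2).round().astype(int); j=((y0+dy+r*np.sin(th)+110)*2).round().astype(int)
                    s=np.clip(D[i,j],0,25).mean()
                    if best is None or s>best[0]: best=(s,x0+dx,y0+dy,r)
        print(cam,nm,np.round(best,2))
E
python3 rings.py
```

```text
top amber [ 24.89 545.   -26.    30.5 ]
top wide [ 24.68 549.    42.4   30.5 ]
scene amber [ 21.94 546.5  -27.5   30.5 ]
scene wide [ 24.44 550.5   40.9   30.5 ]
```

servo_tool:
  targets:
    - [3.8, 0, 0, -1, 0]
    - [3.8, 0, 0, -1.8, 0]
    - [3.8, 0, 0, -1.8, 0]
    - [3.8, 0, 0, -1, 0]

```text
time: 39.27
ee_pos: [496.7, -224.3, 151.0]
orientation: [-0.004, 1.0, 0.002, 0.003]
contact_force: [0.3, 0.1, -1.6]
opening: 43.6
```

```bash
python3 g.py 550 42.4 150 0
```

```text
t 39.27 p [ 496.7 -224.3  151. ] phi 0.21 tilt [0.0059 0.0077] op 43.6 F [ 0.3  0.1 -1.6]
q [-0.4716  0.2256  2.079   0.0128  0.8354 -0.4838] tau [  0.  -54.9 -36.    0.1  -0.   -0. ]
tool cm [  5.42 -26.65   0.34] turn 0.21
```

servo_tool:
  targets:
    - [3.8, 0.3, -1.5, 0, 0]
    - [3.8, 0.5, -2.5, 0, 0]
    - [3.8, 0.5, -2.5, 0, 0]
    - [3.8, 0.5, -2.5, 0, 0]
    - [3.8, 0.5, -2.5, 0, 0]

```text
time: 39.68
ee_pos: [521.6, -109.9, 158.9]
orientation: [-0.002, 1.0, -0.001, 0.007]
contact_force: [0.3, 0.4, -2.4]
opening: 44.0
```

servo_tool:
  targets:
    - [3.8, 0.5, -2.5, 0, 0]
    - [3.8, 0.5, -2.5, 0, 0]
    - [3.8, 0.5, -2.5, 0, 0]
    - [3.8, 0.5, -2.5, 0, 0]
    - [3.8, 0.4, -1.8, 0, 0]

```text
time: 40.1
ee_pos: [546.6, 14.8, 163.1]
orientation: [-0.002, 1.0, -0.001, 0.009]
contact_force: [-0.9, -0.5, -2.4]
opening: 43.9
```

```bash
python3 g.py 549.9 42.1 150 0
```

```text
t 40.1 p [546.6  14.8 163.1] phi -0.13 tilt [0.0175 0.0035] op 43.9 F [-0.9 -0.5 -2.4]
q [-0.0173  0.2034  2.0791  0.005   0.8418 -0.0184] tau [ -4.4 -58.3 -37.8   0.1  -0.1  -0.6]
tool cm [ 0.31 -2.72  1.32] turn -0.13
```

servo_tool:
  targets:
    - [3.8, 0.2, -1, 0.5, 0]
    - [3.8, 0.1, -0.6, 1, 0]
    - [3.8, 0, 0, 1, 0]
    - [3.8, 0, 0, 0.5, 0]
    - [3.8, 0, 0, 0, 0]

```text
time: 40.52
ee_pos: [550.4, 33.6, 131.3]
orientation: [-0.002, 1.0, 0.001, 0.009]
contact_force: [-0.6, 1.0, -3.4]
opening: 43.9
```

```bash
python3 g.py 549.9 42.1 95 0
```

```text
t 40.52 p [550.4  33.6 131.3] phi 0.06 tilt [0.0188 0.0035] op 43.9 F [-0.6  1.  -3.4]
q [0.0171 0.2597 2.0819 0.0045 0.7812 0.0129] tau [  1.  -59.9 -37.4   0.1  -0.3   0.1]
tool cm [-0.12 -0.84  3.63] turn 0.06
```

servo_tool:
  targets:
    - [3.8, -0.1, -0.4, 0.5, 0]
    - [3.8, 0, -0.3, 0.8, 0]
    - [3.8, 0, 0, 0.8, 0]
    - [3.8, 0, 0, 0.2, 0]
    - [3.8, 0, 0, 0, 0]

```text
time: 40.93
ee_pos: [548.8, 38.7, 104.7]
orientation: [-0.002, 1.0, -0.001, 0.008]
contact_force: [0.6, -0.3, -2.9]
opening: 43.8
```

```bash
python3 g.py 549.9 42.1 95 0
```

```text
t 40.93 p [548.8  38.7 104.7] phi -0.13 tilt [0.0166 0.0032] op 43.8 F [ 0.6 -0.3 -2.9]
q [0.0267 0.3027 2.0897 0.0041 0.7324 0.026 ] tau [  0.1 -60.9 -34.3   0.1  -0.2   0. ]
tool cm [ 0.09 -0.34  0.97] turn -0.13
```

servo_tool:
  targets:
    - [3.8, 0.1, -0.2, 0.2, 0]
    - [3.8, 0, -0.1, 0.2, 0]
    - [3.8, 0, 0, 0.1, 0]
    - [3.8, 0, 0, 0, 0]

```text
time: 41.27
ee_pos: [550.3, 41.8, 99.4]
orientation: [-0.002, 1.0, -0.001, 0.008]
contact_force: [-0.4, 1.2, -1.9]
opening: 43.7
```

```bash
python3 g.py 549.9 42.1 94 0
```

```text
t 41.27 p [550.3  41.8  99.4] phi -0.15 tilt [0.017  0.0031] op 43.7 F [-0.4  1.2 -1.9]
q [0.0322 0.314  2.0875 0.0039 0.7231 0.032 ] tau [  0.  -61.7 -34.2   0.1  -0.1   0. ]
tool cm [-0.05 -0.03  0.54] turn -0.15
```

Right over the spot. Lowering in millimetre steps.

servo_tool:
  targets:
    - [3.8, 0, 0, 0.15, 0]
    - [3.8, 0, 0, 0.15, 0]
    - [3.8, 0, 0, 0.1, 0]
    - [3.8, 0, 0, 0, 0]

```text
time: 41.6
ee_pos: [550.9, 41.8, 95.6]
orientation: [-0.002, 1.0, -0.001, 0.009]
contact_force: [-0.3, 0.4, -2.9]
opening: 43.8
```

```bash
python3 g.py 549.9 42.1 94 0
```

```text
t 41.6 p [550.9  41.8  95.6] phi -0.14 tilt [0.0181 0.0031] op 43.8 F [-0.3  0.4 -2.9]
q [0.0323 0.3208 2.0877 0.0039 0.7148 0.0319] tau [  0.  -62.3 -34.    0.1  -0.1   0. ]
tool cm [-0.1  -0.03  0.16] turn -0.14
```

servo_tool:
  targets:
    - [3.8, -0.1, 0, 0.15, 0]
    - [3.8, 0, 0, 0.1, 0]
    - [3.8, 0, 0, 0, 0]

```text
time: 41.85
ee_pos: [549.9, 41.8, 93.0]
orientation: [-0.002, 1.0, -0.001, 0.009]
contact_force: [0.8, -0.4, -1.9]
opening: 43.8
```

```bash
python3 g.py 549.9 42.1 93 0
```

```text
t 41.85 p [549.9  41.8  93. ] phi -0.14 tilt [0.0185 0.0032] op 43.8 F [ 0.8 -0.4 -1.9]
q [0.0324 0.3239 2.0901 0.0039 0.709  0.0319] tau [  0.1 -61.4 -32.9   0.1  -0.1   0. ]
tool cm [-0.   -0.03  0.  ] turn -0.14
```

servo_tool:
  targets:
    - [3.8, 0, 0, 0.12, 0]
    - [3.8, 0, 0, 0, 0]

```text
time: 42.02
ee_pos: [551.0, 41.6, 93.0]
orientation: [-0.001, 1.0, -0.001, 0.01]
contact_force: [-0.1, -1.1, -2.6]
opening: 43.8
```

```bash
python3 g.py 549.9 42.1 93 0
```

```text
t 42.02 p [551.   41.6  93. ] phi -0.13 tilt [0.0201 0.0028] op 43.8 F [-0.1 -1.1 -2.6]
q [0.0321 0.3248 2.0888 0.0033 0.7079 0.0318] tau [  0.  -62.5 -33.8   0.   -0.    0. ]
tool cm [-0.11 -0.05  0.  ] turn -0.13
```

servo_tool:
  targets:
    - [3.8, -0.1, -0.05, 0.15, 0]
    - [3.8, 0, 0, 0.05, 0]

```text
time: 42.18
ee_pos: [551.8, 41.9, 92.8]
orientation: [-0.001, 1.0, -0.001, 0.012]
contact_force: [-2.8, -1.2, 3.6]
opening: 43.4
```

```bash
python3 g.py 549.9 42.1 93 0
```

```text
t 42.18 p [551.8  41.9  92.8] phi -0.11 tilt [0.0231 0.0023] op 43.4 F [-2.8 -1.2  3.6]
q [0.0329 0.3251 2.0889 0.0024 0.7044 0.0329] tau [  0.5 -60.1 -34.    0.3  -1.2   0.1]
tool cm [-0.19 -0.02 -0.02] turn -0.11
```

Gentle contact at 3.6 N. Releasing.

servo_tool:
  targets:
    - [4.4, -0.1, 0, 0, 0]
    - [5, -0.1, 0, 0, 0]
    - [6, 0, 0, 0, 0]
    - [6.5, 0, 0, -0.8, 0]
    - [7, 0, 0, -2, 0]

```text
time: 42.6
ee_pos: [547.2, 41.8, 118.9]
orientation: [-0.001, 1.0, -0.001, 0.009]
contact_force: [-0.1, 0.4, 0.3]
opening: 66.9
```

servo_tool:
  targets:
    - [7, 0, 0, -3, 0]
    - [7, 0, 0, -3, 0]
    - [7, 0, 0, -2, 0]
    - [7, 0, 0, 0, 0]

```text
time: 42.93
ee_pos: [545.9, 41.8, 206.2]
orientation: [-0.001, 1.0, -0.001, 0.01]
contact_force: [0.7, -0.8, 0.7]
opening: 69.7
```

```bash
python3 look.py e wide_bottle scene; python3 g.py 483.5 -315.2 180 0
```

```text
scene wide_bottle 0.91 [300.8, 188.7, 329.8, 264.2] h 130.5 [552.   40.8] [42.2 42.4] 3.57
t 43.03 p [544.5  41.7 202.9] phi -0.11 tilt [0.0172 0.0024] op 69.9 F [-0.9  1.1 -1. ]
q [0.0329 0.1445 2.0612 0.0023 0.9186 0.0335] tau [  0.  -56.7 -42.3   0.1   0.2   0. ]
tool cm [-6.07 35.71  2.1 ] turn -0.11
```

The wide bottle is back within about 2 mm of where it started. Next, the amber one.

servo_tool:
  targets:
    - [7, -0.3, 1.5, 0, 0]
    - [7, -0.45, 2.6, 0, 0]
    - [7, -0.45, 2.6, 0, 0]
    - [7, -0.45, 2.6, 0, 0]
    - [7, -0.45, 2.6, 0, 0]

```text
time: 43.45
ee_pos: [520.1, -77.2, 196.6]
orientation: [-0.002, 1.0, 0.002, 0.005]
contact_force: [-0.3, -0.0, -0.8]
opening: 69.9
```

servo_tool:
  targets:
    - [7, -0.45, 2.6, 0, 0]
    - [7, -0.45, 2.6, 0, 0]
    - [7, -0.45, 2.6, 0, 0]
    - [7, -0.45, 2.6, 0, 0]
    - [7, -0.45, 2.6, 0, 0]

```text
time: 43.87
ee_pos: [492.2, -212.0, 188.3]
orientation: [-0.004, 1.0, 0.002, 0.0]
contact_force: [1.2, 0.1, 0.1]
opening: 69.9
```

servo_tool:
  targets:
    - [7, -0.4, 2.6, 0, 0]
    - [7, -0.3, 2, 0, 0]
    - [7, -0.2, 1, 0, 0]
    - [7, 0, 0, 0, 0]

```text
time: 44.2
ee_pos: [479.1, -273.0, 182.1]
orientation: [-0.006, 1.0, 0.0, -0.003]
contact_force: [-0.0, 0.7, -0.3]
opening: 70.1
```

```bash
python3 g.py 483.5 -315.2 108 0
```

```text
t 44.2 p [ 479.1 -273.   182.1] phi 0.05 tilt [-0.0068  0.0117] op 70.1 F [-0.   0.7 -0.3]
q [-0.5632  0.1948  2.0465  0.0079  0.9123 -0.5689] tau [ -1.9 -55.9 -39.7  -0.    0.1  -0.5]
tool cm [0.48 4.31 7.35] turn 0.05
```

servo_tool:
  targets:
    - [7, 0.1, 1.2, 0, 0]
    - [7, 0.2, 1.4, 0, 0]
    - [7, 0.1, 1, 0, 0]
    - [7, 0, 0.2, 0, 0]
    - [7, 0, 0, 0, 0]

```text
time: 44.62
ee_pos: [483.5, -311.8, 179.4]
orientation: [-0.007, 1.0, 0.001, -0.005]
contact_force: [1.4, -0.4, 0.3]
opening: 69.5
```

```bash
python3 g.py 483.5 -315.2 108 0
```

```text
t 44.62 p [ 483.5 -311.8  179.4] phi 0.14 tilt [-0.0095  0.0138] op 69.5 F [ 1.4 -0.4  0.3]
q [-0.616   0.2372  1.9988  0.0073  0.9213 -0.6229] tau [ -0.7 -59.8 -39.8   0.    0.1  -0.1]
tool cm [0.07 0.44 7.14] turn 0.14
```

servo_tool:
  targets:
    - [7, 0, 0.2, 1.2, 0]
    - [7, 0, 0.1, 1.5, 0]
    - [7, 0, 0, 1.5, 0]
    - [7, 0, 0, 1.2, 0]
    - [7, 0, 0, 0.3, 0]

```text
time: 45.03
ee_pos: [483.9, -313.2, 118.9]
orientation: [-0.006, 1.0, 0.002, -0.004]
contact_force: [-0.6, 0.3, -0.9]
opening: 70.2
```

```bash
python3 g.py 483.5 -315.2 108 0
```

```text
t 45.03 p [ 483.9 -313.2  118.9] phi 0.23 tilt [-0.0073  0.0124] op 70.2 F [-0.6  0.3 -0.9]
q [-0.6176  0.327   2.0187  0.0082  0.809  -0.6272] tau [ -0.2 -64.9 -36.7   0.   -0.2  -0. ]
tool cm [-0.04  0.21  1.09] turn 0.23
```

servo_tool:
  targets:
    - [6, 0, 0.15, 0.7, 0]
    - [5, 0, 0.05, 0.3, 0]
    - [4, 0, 0, 0, 0]
    - [3.6, 0, 0, 0, 0]
    - [3.2, 0, 0, 0, 0]

```text
time: 45.45
ee_pos: [483.7, -314.4, 107.1]
orientation: [-0.007, 1.0, 0.002, -0.004]
contact_force: [-0.4, 0.1, -0.4]
opening: 39.2
```

servo_tool:
  targets:
    - [2.6, 0, 0, 0, 0]
    - [2.6, 0, 0, 0, 0]
    - [2.6, 0, 0, 0, 0]

```text
time: 45.7
ee_pos: [484.2, -314.8, 108.1]
orientation: [-0.006, 1.0, 0.002, -0.004]
contact_force: [-0.1, 0.0, -1.6]
opening: 31.4
```

```bash
python3 g.py 483.5 -315.2 108 0
```

```text
t 45.7 p [ 484.2 -314.8  108.1] phi 0.27 tilt [-0.0072  0.0124] op 31.4 F [-0.1  0.  -1.6]
q [-0.6196  0.3453  2.019   0.0083  0.7904 -0.6302] tau [  0.  -65.5 -35.2   0.    0.1  -0. ]
tool cm [-0.07  0.04  0.01] turn 0.27
```

servo_tool:
  targets:
    - [2.6, 0, 0, -1, 0]
    - [2.6, 0, 0, -1.8, 0]
    - [2.6, 0, 0, -1.8, 0]
    - [2.6, 0, 0, -1, 0]

```text
time: 46.03
ee_pos: [483.2, -314.5, 165.7]
orientation: [-0.008, 1.0, 0.002, -0.005]
contact_force: [-0.6, -0.8, -1.5]
opening: 31.8
```

servo_tool:
  targets:
    - [2.6, 0.3, -1.5, 0, 0]
    - [2.6, 0.5, -2.5, 0, 0]
    - [2.6, 0.5, -2.5, 0, 0]
    - [2.6, 0.5, -2.5, 0, 0]
    - [2.6, 0.5, -2.5, 0, 0]

```text
time: 46.45
ee_pos: [507.3, -198.0, 171.3]
orientation: [-0.006, 1.0, -0.001, -0.002]
contact_force: [-0.6, 0.5, -2.2]
opening: 31.7
```

servo_tool:
  targets:
    - [2.6, 0.5, -2.5, 0, 0]
    - [2.6, 0.5, -2.5, 0, 0]
    - [2.6, 0.5, -2.5, 0, 0]
    - [2.6, 0.4, -1.8, 0, 0]
    - [2.6, 0.2, -1, 0, 0]

```text
time: 46.87
ee_pos: [527.5, -84.4, 172.2]
orientation: [-0.006, 1.0, 0.0, -0.003]
contact_force: [-0.1, -0.2, -2.1]
opening: 31.7
```

```bash
python3 g.py 545.8 -26 160 0
```

```text
t 46.87 p [527.5 -84.4 172.2] phi 0.01 tilt [-0.0055  0.0121] op 31.7 F [-0.1 -0.2 -2.1]
q [-0.2077  0.1804  2.0865  0.0138  0.8826 -0.2167] tau [ -2.2 -55.3 -38.9   0.1   0.1  -0.1]
tool cm [ 1.84 -5.83  1.28] turn 0.01
```

servo_tool:
  targets:
    - [2.6, 0.6, -1.2, 0.4, 0]
    - [2.6, 0.5, -1.2, 0.6, 0]
    - [2.6, 0.4, -0.8, 0.4, 0]
    - [2.6, 0.1, -0.3, 0, 0]
    - [2.6, 0, 0, 0, 0]

```text
time: 47.28
ee_pos: [543.2, -44.3, 157.9]
orientation: [-0.006, 1.0, 0.002, -0.003]
contact_force: [-0.6, 1.3, -2.0]
opening: 31.4
```

```bash
python3 g.py 545.8 -26 125 0
```

```text
t 47.28 p [543.2 -44.3 157.9] phi 0.2 tilt [-0.006   0.0121] op 31.4 F [-0.6  1.3 -2. ]
q [-0.1296  0.2187  2.0717  0.0149  0.8588 -0.1427] tau [  1.  -57.  -38.    0.1   0.    0.2]
tool cm [ 0.28 -1.78  3.31] turn 0.2
```

servo_tool:
  targets:
    - [2.6, 0.1, -0.6, 0.7, 0]
    - [2.6, 0.1, -0.6, 1, 0]
    - [2.6, 0, -0.3, 1, 0]
    - [2.6, 0, 0, 0.5, 0]
    - [2.6, 0, 0, 0, 0]

```text
time: 47.7
ee_pos: [544.5, -28.9, 122.8]
orientation: [-0.006, 1.0, 0.001, -0.003]
contact_force: [0.2, 0.8, -1.3]
opening: 31.7
```

```bash
python3 g.py 545.8 -26 112 0; python3 look.py f wide_bottle scene; python3 g.py 545.8 -26 112 0
```

```text
t 47.7 p [544.5 -28.9 122.8] phi 0.1 tilt [-0.0062  0.0119] op 31.7 F [ 0.2  0.8 -1.3]
q [-0.1012  0.2745  2.0828  0.0157  0.7917 -0.1141] tau [  0.3 -59.8 -36.    0.1  -0.2   0. ]
tool cm [ 0.14 -0.27  1.08] turn 0.1
scene wide_bottle 0.91 [297.1, 191.4, 328.0, 263.3] h 130.8 [552.8  38.5] [43.3 41.5] 70.58
t 47.8 p [544.9 -29.  123.8] phi 0.1 tilt [-0.0054  0.0118] op 31.4 F [ 0.4 -0.2 -1.5]
q [-0.1014  0.2732  2.0821  0.0158  0.7929 -0.1143] tau [  0.2 -58.7 -35.1   0.1  -0.    0. ]
tool cm [ 0.1  -0.29  1.18] turn 0.1
```

View pics/scene_f_c.png

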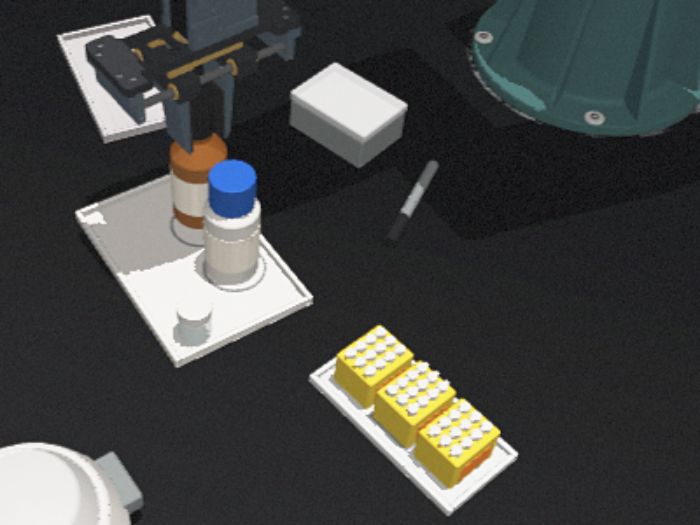

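```bash
python3 - <<'E'
import cv2,numpy as np
o=[]
for f in ['scene0','scene_e','scene_f']:
    o.append(cv2.resize(cv2.imread(f'pics/{f}.png')[180:280,265:345],None,fx=3.2,fy=3.2,interpolation=cv2.INTER_CUBIC))
cv2.imwrite('pics/cmp.png',np.hstack(o))
E
```

```text
(no output)
```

View pics/cmp.png

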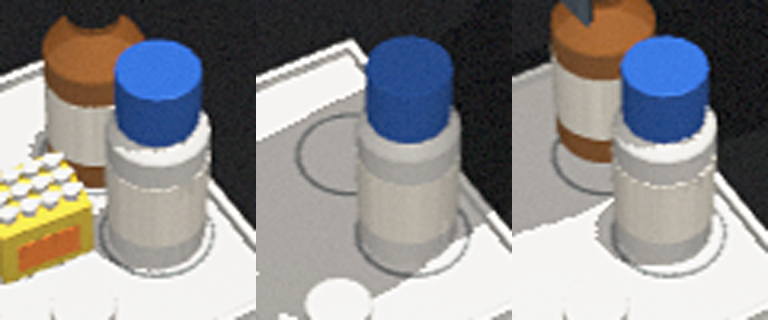

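The rack looks right. The wide bottle has shifted about 2–3 mm inside its 30.5 mm ring, so I'll refine it later. For the amber bottle, its offset in the grip says to aim the TCP at y ≈ −24.5.

servo_tool:
  targets:
    - [2.6, 0.1, -0.2, 0.3, 0]
    - [2.6, 0, -0.15, 0.3, 0]
    - [2.6, 0, -0.05, 0.2, 0]
    - [2.6, 0, 0, 0, 0]

```text
time: 48.13
ee_pos: [546.6, -25.2, 116.0]
orientation: [-0.006, 1.0, 0.0, -0.002]
contact_force: [-0.6, 0.0, -2.8]
opening: 31.5
```

```bash
python3 g.py 545.8 -24.5 109 0
```

```text
t 48.13 p [546.6 -25.2 116. ] phi 0.05 tilt [-0.0037  0.0116] op 31.5 F [-0.6  0.  -2.8]
q [-0.0941  0.2876  2.0819  0.016   0.7769 -0.1064] tau [  0.  -60.4 -35.3   0.1  -0.    0. ]
tool cm [-0.08 -0.06  0.7 ] turn 0.05
```

servo_tool:
  targets:
    - [2.6, -0.1, -0.05, 0.2, 0]
    - [2.6, 0, 0, 0.2, 0]
    - [2.6, 0, 0, 0.1, 0]
    - [2.6, 0, 0, 0, 0]

```text
time: 48.47
ee_pos: [545.7, -24.6, 110.8]
orientation: [-0.006, 1.0, 0.0, -0.002]
contact_force: [-0.3, -0.7, -2.5]
opening: 31.6
```

```bash
python3 g.py 545.8 -24.5 109 0
```

```text
t 48.47 p [545.7 -24.6 110.8] phi 0.05 tilt [-0.0031  0.0116] op 31.6 F [-0.3 -0.7 -2.5]
q [-0.0932  0.2947  2.0853  0.0162  0.7658 -0.1058] tau [  0.  -60.7 -34.7   0.1  -0.    0. ]
tool cm [ 0.01 -0.01  0.18] turn 0.05
```

servo_tool:
  targets:
    - [2.6, 0, 0, 0.12, 0]
    - [2.6, 0, 0, 0.05, 0]

```text
time: 48.63
ee_pos: [545.8, -24.6, 109.0]
orientation: [-0.006, 1.0, 0.0, -0.001]
contact_force: [0.1, -0.6, -3.0]
opening: 31.3
```

```bash
python3 g.py 545.8 -24.5 108 0
```

```text
t 48.63 p [545.8 -24.6 109. ] phi 0.05 tilt [-0.0029  0.0115] op 31.3 F [ 0.1 -0.6 -3. ]
q [-0.0933  0.2976  2.0857  0.0162  0.7624 -0.1059] tau [  0.  -61.  -34.7   0.1   0.    0. ]
tool cm [ 0.   -0.01  0.1 ] turn 0.05
```

servo_tool:
  targets:
    - [2.6, 0, 0, 0.1, 0]
    - [2.6, 0, 0, 0.05, 0]

```text
time: 48.8
ee_pos: [545.8, -24.6, 107.5]
orientation: [-0.006, 1.0, 0.0, -0.001]
contact_force: [-0.5, -0.7, -1.4]
opening: 31.2
```

```bash
python3 g.py 545.8 -24.5 108 0
```

```text
t 48.8 p [545.8 -24.6 107.5] phi 0.05 tilt [-0.0028  0.0115] op 31.2 F [-0.5 -0.7 -1.4]
q [-0.0933  0.3003  2.086   0.0163  0.7593 -0.1059] tau [ -0.  -61.1 -34.5   0.1   0.1   0. ]
tool cm [-0.   -0.01 -0.05] turn 0.05
```

servo_tool:
  targets:
    - [2.6, 0, 0, 0.1, 0]
    - [2.6, 0, 0, 0, 0]

```text
time: 48.97
ee_pos: [546.9, -24.8, 107.8]
orientation: [-0.006, 1.0, 0.0, -0.001]
contact_force: [-0.0, -1.1, -1.8]
opening: 31.8
```

```bash
python3 g.py 545.8 -24.5 107 0
```

```text
t 48.97 p [546.9 -24.8 107.8] phi 0.05 tilt [-0.0012  0.0113] op 31.8 F [-0.  -1.1 -1.8]
q [-0.0933  0.3007  2.0846  0.0162  0.7586 -0.106 ] tau [ -0.  -61.1 -34.5   0.1   0.1   0. ]
tool cm [-0.11 -0.03  0.08] turn 0.05
```

servo_tool:
  targets:
    - [2.6, -0.1, 0, 0.15, 0]
    - [2.6, 0, 0, 0.05, 0]

```text
time: 49.13
ee_pos: [547.1, -25.0, 107.2]
orientation: [-0.005, 1.0, 0.001, 0.0]
contact_force: [-4.7, -0.2, 8.7]
opening: 31.5
```

```bash
python3 g.py 545.8 -24.5 107 0
```

```text
t 49.13 p [547.1 -25.  107.2] phi 0.06 tilt [0.0009 0.011 ] op 31.5 F [-4.7 -0.2  8.7]
q [-0.0936  0.3011  2.0854  0.016   0.7553 -0.1063] tau [  0.  -57.  -33.9   0.1  -1.3  -0. ]
tool cm [-0.13 -0.05  0.02] turn 0.06
```

The amber bottle is down at 8.7 N. Releasing and going up.

servo_tool:
  targets:
    - [3.6, 0, 0, 0, 0]
    - [4.4, 0, 0, 0, 0]
    - [5.4, 0, 0, 0, 0]
    - [6.5, 0, 0, -1, 0]
    - [7, 0, 0, -2.5, 0]

```text
time: 49.55
ee_pos: [544.6, -25.2, 139.7]
orientation: [-0.006, 1.0, 0.0, -0.003]
contact_force: [-1.0, 0.1, -0.6]
opening: 59.8
```

servo_tool:
  targets:
    - [7, 0, 0, -3, 0]
    - [7, 0, 0, -3, 0]
    - [7, 0, 0, -3, 0]
    - [7, 0, 1, -1, 0]
    - [7, 0, 2, 0, 0]

```text
time: 49.97
ee_pos: [545.6, -55.3, 250.2]
orientation: [-0.006, 1.0, 0.002, -0.001]
contact_force: [0.3, 0.2, -0.0]
opening: 69.7
```

servo_tool:
  targets:
    - [7, 0, 2.5, 0, 0]
    - [7, 0, 2.5, 0, 0]
    - [7, 0, 2.5, 0, 0]
    - [7, 0, 2.5, 0, 0]
    - [7, 0, 2.5, 0, 0]

```text
time: 50.38
ee_pos: [546.1, -185.5, 253.2]
orientation: [-0.005, 1.0, 0.003, 0.002]
contact_force: [0.7, -0.5, 0.3]
opening: 70.1
```

servo_tool:
  targets:
    - [7, 0, 2.5, 0, 0]
    - [7, 0, 2.5, 0, 0]
    - [7, 0, 2, 0, 0]
    - [7, 0, 0, 0, 0]

```text
time: 50.72
ee_pos: [544.9, -263.6, 253.2]
orientation: [-0.005, 1.0, 0.002, 0.002]
contact_force: [0.3, -0.3, 0.1]
opening: 70.2
```

```bash
python3 g.py; python3 look.py g wide_bottle,necked_bottle,small_jar; python3 - <<'E'
import cv2,numpy as np
o=[]
for a in ['0','_g']:
    o.append(cv2.resize(cv2.imread(f'pics/scene{a}.png')[160:280,255:345],None,fx=4,fy=4,interpolation=cv2.INTER_CUBIC))
cv2.imwrite('pics/cmp2.png',np.hstack(o))
o=[]
for a in ['0','_g']:
    o.append(cv2.resize(cv2.imread(f'pics/top{a}.png')[170:280,260:395],None,fx=2.9,fy=4*.725,interpolation=cv2.INTER_CUBIC))
cv2.imwrite('pics/cmp3.png',np.hstack(o))
# subpixel shift of each bottle's cap between start and now
import numpy as np
for cam in ['scene','top']:
    A=cv2.imread(f'pics/{cam}0.png');B=cv2.imread(f'pics/{cam}_g.png')
    boxes={'scene':{'wide_cap':(298,192,331,226),'wide_all':(296,192,332,262),'amber_body':(278,168,310,215)},'top':{'wide_cap':(290,207,322,240),'amber':(327,218,361,254)}}[cam]
    for n,(x0,y0,x1,y1) in boxes.items():
        T=A[y0:y1,x0:x1]; R=cv2.matchTemplate(B[y0-10:y1+10,x0-10:x1+10],T,cv2.TM_CCOEFF_NORMED)
        _,m,_,(mx,my)=cv2.minMaxLoc(R)
        def sp(a,b,c): return .5*(a-c)/(a-2*b+c)
        sx=mx+(sp(R[my,mx-1],R[my,mx],R[my,mx+1]) if 0<mx<20 else 0)-10; sy=my+(sp(R[my-1,mx],R[my,mx],R[my+1,mx]) if 0<my<20 else 0)-10
        print(cam,n,'score',round(m,3),'shift px',round(sx,2),round(sy,2))
E
```

```text
t 50.72 p [ 544.9 -263.6  253.2] phi 0.25 tilt [0.0038 0.0092] op 70.2 F [ 0.3 -0.3  0.1]
q [-0.4934  0.187   1.9064  0.0114  1.0493 -0.5035] tau [ -0.9 -59.1 -44.4   0.    0.1  -0.6]
top wide_bottle 0.56 [291.2, 205.9, 323.0, 250.3] h 132.1 [549.2  38.3] [41.1 42.8] 41.75
top small_jar 0.7 [278.1, 177.2, 296.9, 202.4] h 49.4 [625.1  89.5] [31.1 30.1] 9.08
scene wide_bottle 0.6 [299.5, 193.4, 327.3, 260.7] h 130.9 [551.9  38.7] [43.1 43.5] 16.62
scene necked_bottle 0.77 [275.8, 163.8, 308.1, 239.6] h 145.4 [547.1 -26.2] [33.5 29.5] 58.04
scene small_jar 0.55 [281.9, 267.0, 304.1, 297.9] h 48.7 [628.3  90.3] [31.9 33. ] 7.62
scene wide_cap score 0.968 shift px -1.71 -1.09
scene wide_all score 0.956 shift px -1.59 -1.12
scene amber_body score 0.961 shift px -1.05 -0.35
top wide_cap score 0.907 shift px 2.03 -0.18
top amber score 0.892 shift px 0.79 -0.2
```

View pics/cmp2.png

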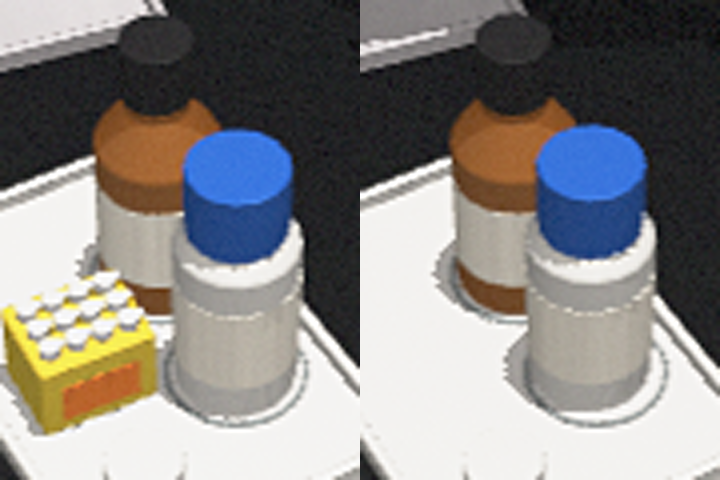

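View pics/cmp3.png

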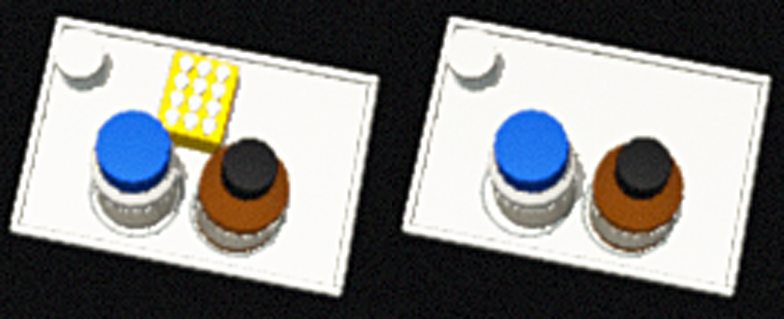

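Jar and racks look unmoved, and both bottles are upright inside their rings. The amber bottle is about 1.3 mm off and the wide one about 3.4 mm toward −y. There's plenty of time, so I'll re-grip the wide bottle and shift it +3.4 mm in y.

servo_tool:
  targets:
    - [7, 0, -1.5, 0.3, 0.2]
    - [7, 0, -2.5, 0.4, 0]
    - [7, 0, -2.5, 0.4, 0]
    - [7, 0, -2.5, 0.4, 0]
    - [7, 0, -2.5, 0.4, 0]

```text
time: 51.53
ee_pos: [545.5, -142.0, 235.9]
orientation: [-0.004, 1.0, 0.001, 0.003]
contact_force: [-0.5, -0.6, -0.6]
opening: 70.1
```

servo_tool:
  targets:
    - [7, 0, -2.5, 0.4, 0]
    - [7, 0, -2.5, 0.4, 0]
    - [7, 0, -2.5, 0.4, 0]
    - [7, 0, -2.5, 0.4, 0]
    - [7, 0, -2.5, 0.4, 0]

```text
time: 51.95
ee_pos: [544.1, -8.2, 216.9]
orientation: [-0.004, 1.0, 0.002, 0.004]
contact_force: [0.9, -0.3, -0.4]
opening: 70.0
```

servo_tool:
  targets:
    - [7, 0, -2.3, 0, 0]
    - [7, 0, -1.5, 0, 0]
    - [7, 0, -0.8, 0, 0]
    - [7, 0, 0, 0, 0]

```text
time: 52.28
ee_pos: [542.2, 45.6, 216.7]
orientation: [-0.004, 1.0, 0.006, 0.003]
contact_force: [0.6, -0.6, -0.3]
opening: 70.0
```

```bash
python3 g.py 550 38.7 140 0
```

```text
t 52.28 p [542.2  45.6 216.7] phi 0.65 tilt [0.0068 0.0087] op 70.0 F [ 0.6 -0.6 -0.3]
q [0.0369 0.1266 2.0523 0.0104 0.9556 0.0196] tau [  1.5 -52.5 -41.3   0.1   0.    0.4]
tool cm [0.72 0.77 7.67] turn 0.65
```

servo_tool:
  targets:
    - [7, 0.4, 0.4, 1, 0.6]
    - [7, 0.3, 0.2, 1.8, 0]
    - [7, 0.1, 0.1, 1.8, 0]
    - [7, 0, 0, 1.5, 0]
    - [7, 0, 0, 0.3, 0]

```text
time: 52.7
ee_pos: [553.2, 35.5, 150.0]
orientation: [-0.004, 1.0, -0.001, 0.006]
contact_force: [-0.2, 0.0, -0.7]
opening: 69.9
```

```bash
python3 g.py 550 38.7 93 0
```

```text
t 52.7 p [553.2  35.5 150. ] phi -0.1 tilt [0.0113 0.0082] op 69.9 F [-0.2  0.  -0.7]
q [0.0182 0.2371 2.0663 0.0109 0.8267 0.0126] tau [  0.7 -59.2 -39.    0.1  -0.5   0. ]
tool cm [-0.38 -0.27  5.7 ] turn -0.1
```

servo_tool:
  targets:
    - [7, -0.2, -0.15, 0, 0]
    - [7, -0.1, -0.1, 0.7, 0]
    - [7, 0, 0, 0.7, 0]
    - [7, 0, 0, 0, 0]

```text
time: 53.03
ee_pos: [550.3, 35.9, 134.5]
orientation: [-0.004, 1.0, -0.003, 0.005]
contact_force: [-0.7, -0.3, -0.1]
opening: 69.9
```

```bash
python3 g.py 550 38.7 93 0
```

```text
t 53.03 p [550.3  35.9 134.5] phi -0.29 tilt [0.0106 0.0079] op 69.9 F [-0.7 -0.3 -0.1]
q [0.0191 0.2577 2.0766 0.0108 0.7965 0.0166] tau [ -0.1 -58.4 -36.7   0.1  -0.3   0. ]
tool cm [-0.08 -0.25  4.15] turn -0.29
```

servo_tool:
  targets:
    - [7, 0, -0.2, 1, 0]
    - [7, 0, -0.1, 1, 0]
    - [7, 0, 0, 1, 0]
    - [7, 0, 0, 0.6, 0]
    - [7, 0, 0, 0.1, 0]

```text
time: 53.45
ee_pos: [551.6, 39.6, 94.8]
orientation: [-0.004, 1.0, -0.002, 0.006]
contact_force: [0.3, -0.2, 0.2]
opening: 69.8
```

```bash
python3 g.py 550 38.7 93 0
```

```text
t 53.45 p [551.6  39.6  94.8] phi -0.28 tilt [0.013 0.008] op 69.8 F [ 0.3 -0.2  0.2]
q [0.0259 0.3248 2.0841 0.0116 0.7196 0.022 ] tau [ -0.  -61.4 -33.3   0.1  -0.2   0. ]
tool cm [-0.16  0.1   0.17] turn -0.28
```

servo_tool:
  targets:
    - [6, -0.15, 0, 0.1, 0]
    - [5.2, 0, 0, 0, 0]
    - [4.5, 0, 0, 0, 0]
    - [3.8, 0, 0, 0, 0]
    - [3.8, 0, 0, 0, 0]
  grip_force: 20

```text
time: 53.87
ee_pos: [549.9, 39.7, 93.2]
orientation: [-0.004, 1.0, -0.002, 0.006]
contact_force: [-0.2, -0.1, -2.5]
opening: 43.6
```

```bash
python3 g.py 550 43 93 0
```

```text
t 53.87 p [549.9  39.7  93.2] phi -0.26 tilt [0.0122 0.0079] op 43.6 F [-0.2 -0.1 -2.5]
q [0.0261 0.3254 2.0873 0.0116 0.7165 0.0219] tau [  0.  -62.3 -33.5   0.1  -0.    0. ]
tool cm [ 0.01 -0.33  0.03] turn -0.26
```

servo_tool:
  targets:
    - [3.8, 0, 0, -0.4, 0]
    - [3.8, 0, 0, -0.4, 0]
    - [3.8, 0, -0.15, 0, 0]
    - [3.8, 0, -0.15, 0, 0]
    - [3.8, 0, 0, 0, 0]

```text
time: 54.28
ee_pos: [549.7, 42.8, 102.7]
orientation: [-0.004, 1.0, -0.002, 0.006]
contact_force: [-0.1, -0.1, -2.6]
opening: 43.2
```

```bash
python3 g.py 550 43 93 0
```

```text
t 54.28 p [549.7  42.8 102.7] phi -0.28 tilt [0.0127 0.008 ] op 43.2 F [-0.1 -0.1 -2.6]
q [0.0318 0.309  2.0859 0.0113 0.7338 0.0283] tau [  0.  -62.  -34.4   0.1   0.    0. ]
tool cm [ 0.02 -0.01  0.97] turn -0.28
```

servo_tool:
  targets:
    - [3.8, 0, 0, 0.25, 0]
    - [3.8, 0, 0, 0.25, 0]
    - [3.8, 0, 0, 0.15, 0]
    - [3.8, 0, 0, 0.1, 0]

```text
time: 54.62
ee_pos: [549.7, 43.1, 94.5]
orientation: [-0.004, 1.0, -0.002, 0.006]
contact_force: [0.3, -0.4, -2.2]
opening: 43.6
```

```bash
python3 g.py 550 43 93 0
```

```text
t 54.62 p [549.7  43.1  94.5] phi -0.26 tilt [0.0128 0.008 ] op 43.6 F [ 0.3 -0.4 -2.2]
q [0.0323 0.3231 2.0873 0.0115 0.7182 0.0281] tau [  0.  -62.9 -33.8   0.1   0.    0. ]
tool cm [0.03 0.01 0.15] turn -0.26
```

servo_tool:
  targets:
    - [3.8, 0, 0, 0.12, 0]
    - [3.8, 0, 0, 0.08, 0]

```text
time: 54.78
ee_pos: [550.4, 43.1, 92.7]
orientation: [-0.004, 1.0, -0.002, 0.007]
contact_force: [0.2, 0.1, 15.7]
opening: 43.5
```

```bash
python3 g.py 550 43 93 0
```

```text
t 54.78 p [550.4  43.1  92.7] phi -0.26 tilt [0.0136 0.008 ] op 43.5 F [ 0.2  0.1 15.7]
q [0.0323 0.3269 2.0866 0.0115 0.7143 0.0281] tau [  0.1 -53.  -27.5   0.1  -0.6   0. ]
tool cm [-0.04  0.01 -0.03] turn -0.26
```

Down. Releasing, going straight up and moving clear.

servo_tool:
  targets:
    - [4.4, 0, 0, 0, 0]
    - [5.2, 0, 0, 0, 0]
    - [6.2, 0, 0, 0, 0]
    - [7, 0, 0, -1, 0]
    - [7, 0, 0, -2.5, 0]

```text
time: 55.2
ee_pos: [548.2, 42.7, 125.5]
orientation: [-0.004, 1.0, -0.002, 0.004]
contact_force: [-1.2, -0.0, 1.2]
opening: 67.8
```

servo_tool:
  targets:
    - [7, 0, 0, -3, 0]
    - [7, 0, 0, -3, 0]
    - [7, 0, 0, -3, 0]
    - [7, 0, 0, -2, 0]
    - [7, -1, 1, -1, 0]

```text
time: 55.62
ee_pos: [537.6, 32.3, 255.8]
orientation: [-0.004, 1.0, -0.002, 0.005]
contact_force: [-0.1, -0.2, 0.2]
opening: 69.7
```

servo_tool:
  targets:
    - [7, 0, 2.5, 0, 0]
    - [7, 0, 2.5, 0, 0]
    - [7, 0, 2.5, 0, 0]
    - [7, 0, 2.5, 0, 0]
    - [7, 0, 2.5, 0, 0]

```text
time: 56.03
ee_pos: [537.4, -94.7, 264.3]
orientation: [-0.004, 1.0, 0.001, 0.01]
contact_force: [-0.5, -0.5, 0.9]
opening: 70.1
```

servo_tool:
  targets:
    - [7, 0, 2.5, 0, 0]
    - [7, 0, 2.5, 0, 0]
    - [7, 0, 2.5, 0, 0]
    - [7, 0, 2.5, 0, 0]
    - [7, 0, 2.5, 0, 0]

```text
time: 56.45
ee_pos: [536.4, -226.1, 268.1]
orientation: [-0.003, 1.0, 0.001, 0.012]
contact_force: [1.3, -0.0, 0.1]
opening: 70.0
```

servo_tool:
  targets:
    - [7, 0, 2, 0, 0]
    - [7, 0, 1, 0, 0]
    - [7, 0, 0, 0, 0]
    - [7, 0, 0, 0, 0]

```text
time: 56.78
ee_pos: [535.7, -261.2, 270.4]
orientation: [-0.002, 1.0, -0.001, 0.013]
contact_force: [-0.4, 0.4, -0.0]
opening: 70.1
```

```bash
python3 g.py; python3 look.py i wide_bottle,necked_bottle,small_jar,left_rack,right_rack; python3 held.py 5 5 47; python3 - <<'E'
import cv2,numpy as np
for cam in ['scene','top']:
    A=cv2.imread(f'pics/{cam}0.png');B=cv2.imread(f'pics/{cam}_i.png')
    boxes={'scene':{'wide_cap':(298,192,331,226),'wide_all':(296,192,332,262),'amber_body':(278,168,310,215),'jar':(278,264,305,300),'leftr':(416,326,470,380),'rightr':(372,286,415,335)},'top':{'wide_cap':(290,207,322,240),'amber':(327,218,361,254),'jar':(276,176,300,203)}}[cam]
    for n,(x0,y0,x1,y1) in boxes.items():
        T=A[y0:y1,x0:x1]; R=cv2.matchTemplate(B[y0-10:y1+10,x0-10:x1+10],T,cv2.TM_CCOEFF_NORMED)
        _,m,_,(mx,my)=cv2.minMaxLoc(R)
        def sp(a,b,c): return .5*(a-c)/(a-2*b+c)
        print(cam,n,round(m,3),'shift px',round(mx+sp(R[my,mx-1],R[my,mx],R[my,mx+1])-10,2),round(my+sp(R[my-1,mx],R[my,mx],R[my+1,mx])-10,2))
E
```

```text
t 56.78 p [ 535.7 -261.2  270.4] phi -0.16 tilt [0.0261 0.0049] op 70.1 F [-0.4  0.4 -0. ]
q [-0.5003  0.1432  1.9243  0.0193  1.0536 -0.507 ] tau [ -1.6 -56.9 -45.5   0.   -0.   -0.2]
top wide_bottle 0.69 [289.6, 209.8, 321.0, 250.4] h 131.9 [548.5  41.7] [41.  41.7] 8.58
top necked_bottle 0.79 [328.9, 217.5, 363.8, 254.9] h 146.3 [544.6 -26.4] [30.  30.7] 50.83
top small_jar 0.81 [279.1, 175.2, 297.1, 201.7] h 49.4 [625.1  89.9] [30.  31.3] 38.33
top left_rack 0.84 [142.9, 214.6, 171.4, 249.1] h 52.6 [513.  320.9] [48.7 38.4] 5.23
scene wide_bottle 0.9 [299.2, 191.0, 331.7, 263.5] h 130.8 [552.3  42.3] [43.3 43.5] 43.62
scene necked_bottle 0.9 [275.5, 164.0, 309.2, 238.1] h 145.4 [547.4 -26.3] [31.9 29.6] 68.53
scene necked_bottle 0.68 [374.9, 285.7, 416.2, 335.7] h 51.9 [525.9 224.8] [47.  38.6] 5.79
scene small_jar 0.97 [279.2, 266.7, 305.4, 297.5] h 48.5 [627.6  89.9] [33.8 31.9] 44.39
scene left_rack 0.74 [418.5, 327.5, 465.6, 378.5] h 51.7 [515.9 324. ] [46.6 39.8] 1.9
scene right_rack 0.96 [373.1, 284.7, 419.2, 335.9] h 51.8 [524.2 222.4] [39.2 49.7] 86.76
left 904 lx [-25.3  22.2  27.9] ly [28.6 59.3 72.4] z [ 7.5 38.3 46.8]
   +y face at 71.08 slope deg -0.58 287
right 735 lx [-27.6  22.9  27.8] ly [-92.5 -39.4 -27.4] z [ 0.8 38.2 46.6]
   +y face at -28.92 slope deg -0.51 224
held 1028 lx [-25.5  19.6  27.6] ly [-29.7   3.8  29.3] z [ 8.3 38.4 46.3]
   +y face at 28.98 slope deg 0.04 41
scene wide_cap 0.966 shift px -0.61 0.07
scene wide_all 0.969 shift px -0.45 -0.01
scene amber_body 0.98 shift px -0.63 0.01
scene jar 0.998 shift px -0.0 0.01
scene leftr 0.938 shift px 0.01 -0.02
scene rightr 0.881 shift px -0.11 -0.09
top wide_cap 0.897 shift px 0.09 -0.54
top amber 0.892 shift px 0.78 -0.2
top jar 0.999 shift px 0.01 -0.02
```

View pics/scene_i.png

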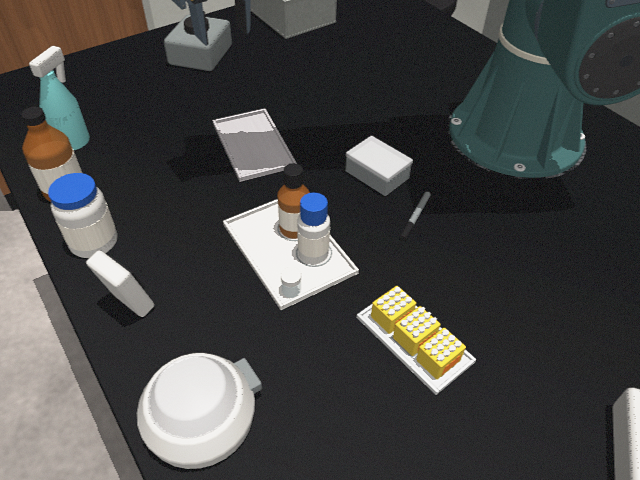

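The final picture shows both bottles upright on their rings at (292,205) and (314,230), within about 1 mm of where they started. The three racks are in line in the holder around (417,330), and the jar at (291,282) has not moved. The gripper is clear of everything.

```bash
python3 -c "
from bench import order
print(order.sign_off())"
```

```text
the job is handed in; nothing more can be done
None
```

The job is done and handed in at about 57 s. Both bottles went to the side tray, the rack went into the gap, and then both bottles went back on their rings.

**Last checks**
- **Rack:** it stands squarely in the gap. It was centred to about 0.5 mm between its neighbours just before I lowered it.
- **Neighbours and jar:** none had moved by more than about 0.1 px in the camera images.
- **Bottles:** both are upright. Compared with the first pictures, each is about 1 mm from where it started.
- **Gripper:** it is clear of everything.

**What disagreed or went less than cleanly**
- **Rack orientation:** in the spill tray the rack's 54 mm side lay along x, not along the tray's y as described. I gripped along x, and the 54.0 mm opening confirmed it.
- **Tool tilt:** the tool's tilt drifted by up to about 4° early on. I unwound it before moving the rack.
- **Nudged bottle:** during the first approach a finger pushed the wide bottle's cap about 5 mm. The bottle stayed standing and settled back.
- **Firm set-down:** I set the wide bottle down in the side tray with about 26 N. Every other set-down was under 16 N.
- **Wide bottle return:** the first return was about 3.4 mm off, so I gripped it again and corrected it.

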